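# Make up the dishwashing and hand-washing caddies

### The job

Make up the two cleaning kits by the sink, each thing set upright on the floor of its own compartment: in the teal caddy the blue bottle in the middle compartment, with the palm brush and the orange-lidded tablet jar in the two end compartments (either way round); in the white caddy the yellow bottle in the middle and the nail brush, bristles down, in either end compartment. Knock nothing over, and leave the sanitizer, mug and potted plant where they stand.

Things in the scene. Friction and masses are not known exactly. Their poses are not given: they have to be found in the camera images.
- teal_caddy: Dark teal plastic caddy (for the dishwashing kit), 90 mm (x) by 256 mm (y), 30 mm high, walls, dividers and floor 4 mm thick, fixed. Two dividers make three open compartments in a row along its y, each 82 (x) by 80 mm (y) inside, centred at y = -84 (end), 0 (middle), +84 mm (end). Origin under its centre at counter level; inner floor 4 mm higher. Yaw within 0.35 rad of zero.
- white_caddy: White plastic caddy (for the hand-washing kit), 90 mm (x) by 256 mm (y), 30 mm high, walls, dividers and floor 4 mm thick, fixed. Two dividers make three open compartments in a row along its y, each 82 (x) by 80 mm (y) inside, centred at y = -84 (end), 0 (middle), +84 mm (end). Origin under its centre at counter level; inner floor 4 mm higher. Yaw within 0.35 rad of zero.
- blue_bottle: Blue bottle of washing-up liquid with white cap: round upright bottle, 54 mm diameter and straight-sided up to 78 mm, then a shoulder and a 26 mm cap up to 114 mm; about 0.25 kg. Origin at the centre of its underside, z up. Grip it round the body.
- yellow_bottle: Yellow bottle of hand soap with black cap: round upright bottle, 54 mm diameter and straight-sided up to 78 mm, then a shoulder and a 26 mm cap up to 114 mm; about 0.25 kg. Origin at the centre of its underside, z up. Grip it round the body.
- palm_brush: Round turquoise palm brush standing on its white bristles: a 62 mm diameter disc 36 mm high, with a 36 mm diameter round knob on top from 36 to 63 mm height. About 0.09 kg. Origin at the centre of its underside (bristle tips), z up.
- tablet_jar: Round white jar of dishwasher tablets with an orange lid: 58 mm diameter, straight-sided, 62 mm high, closed. About 0.15 kg. Origin at the centre of its underside, z up.
- nail_brush: Nail brush with a dark brown wooden back, lying bristles down: 68 mm long (its x), 38 mm wide (its y), 48 mm high, the wood from 20 to 48 mm height. About 0.07 kg. Origin at the centre of its underside, z up; any yaw at the start.
- sanitizer: Bystander: small pale grey-blue hand sanitizer bottle with a white pump, 56 mm diameter, 96 mm high. Origin at the centre of its underside.
- mug: Bystander: white mug, 72 mm across, 85 mm high, with a handle on its +y side. Origin at the centre of its underside.
- potted_plant: Bystander: small green plant in a terracotta pot, 70 mm across, about 90 mm high. Origin at the centre of its underside.
Not all that is in view belongs to the job. What is meant by the palm_brush is not purple, and is the smaller of those in its own colour.

How it is judged:
By the outcome, as a careful person would: the job done as asked, in the order asked, and still so for the second after the job is handed in, with the robot touching nothing.
It also fails if it takes over 138 s, if anything falls off the work surface, if the arm or the gripper's body presses on something with over 40 N, if the wrist force passes 120 N, or if a joint passes its speed limit or range.

### The arm

A 6-joint arm with a two-finger parallel gripper is mounted at the origin on the work surface. World frame = base frame: x ahead of the robot, y to its left, z up, the work surface at z = 0. Lengths are in m, angles in rad, forces in N, time in s.
With the tool pointing down it reaches from about 0.4 to 0.825 m from the base axis. Payload 7 kg.
Tool frame: the origin (TCP) lies at the very end of the fingers, on their centre line; the grasp point (between the pads) lies 19 mm behind it (grip_depth is the distance from the TCP to the grasp point, in m); z points along the fingers, y is the direction in which the jaws open and shut (so a half turn about z gives the same grasp; the last joint's range is limited). The gripper opens to 88 mm and grips with 3 to 60 N. Pads are 19 mm wide; open, the fingers measure 130 mm over their backs; the gripper's body (78 mm by 193 mm) begins 47 mm behind the grasp point.
Start: joints at [-0.979, 0.359, 0.012, 0, -1.224, -0.288], TCP at [0.202, -0.644, 0.227] pointing down, gripper open.
Joint ranges: [-3.07, 3.07], [-1.43, 2.12], [-1.02, 1.25], [-3.03, 1.67], [-3.05, -0], [-3.03, 3.03]. Speed limits (rad/s): [2.39, 2.39, 3.01, 3.14, 3.14, 3.14].

### API

Orientations are given as [roll, pitch, yaw] about the fixed x, y, z axes, in that order (R = Rz(yaw) Ry(pitch) Rx(roll)).
In Python, from station import get_state, grab_frame, get_calibration, job_done, grip_depth gives the robot as it stands. The module is installed in compiled form; this text tells all that it offers.
- The arm moves only by the shell command python3 -m crank 'ROWS' [FORCE]. ROWS is JSON, a list of rows, each an object with "turn": the turn, a rotation vector about the tool's x, y, z each as a share of 2 pi rad, from -1 to 1, a list of three; "slide": the shift along the tool's x, y, z each as a share of 0.5 m, from -1 to 1, a list of three; "fingers": the opening, from -1 (shut) to 1 (fully open). A call has 1 to 5 rows; each row is the pose to reach, as a shift and turn from the pose commanded when the call began, along the tool's axes at that moment, turning the shorter way round; what a row does not reach only later rows make up. A row lasts 1/12 s, in which the tool goes at most 41.7 mm and 7.16 degrees, less where a joint would pass 70% of its speed; a pose out of reach is approached as far as the arm can. A call with a number of a shift or a turn outside -1 to 1 is refused whole. A call with a gripper value outside its range is refused whole. The fingers move at their own pace and stop on an object; FORCE is the grip in N (left out, the last holds). Time passes only in rows, so rows that repeat a pose let the fingers close. It gives the time, the measured TCP pose, the force and the opening at its end, in the units of the state.
- get_state(): the state, without advancing time (a new reading comes with each control period).
- grab_frame(name): name is "scene" or "top" or "wrist"; returns the picture (400x640x3 uint8, red, green, blue); there is no depth.
- get_calibration(name): a dict with "K" (3x3 intrinsics, pixels), "pose" (4x4, takes a point from camera to world coordinates). Camera axes: x right, y up, looking along -z (the intrinsics and any distortion apply to the point x, -y, -z); pixel columns grow to the right and rows downward; lengths in m; the calibration is good to about 2 mm. A picture is of the moment at which its call begins: read the wrist's pose just before it. get_calibration takes no time and is no camera call; for the wrist camera it gives the pose at the moment of the call.
- job_done(): hands the job in, once; it reports no verdict.
The state is a dict: "t": time; "q": joint angles; "qd": joint speeds; "joint_efforts": joint torques, N m; "eef_pos": TCP position; "ee_rot": TCP orientation; "force": force on the tool from outside, world axes, zero at the start; "moment": the same for the moment, N m; "width": finger opening in m.
Only numpy, scipy, OpenCV 4.12 (cv2) and the standard library are available. Lean on these libraries where they do the work, as an engineer would, in place of code of your own. Each camera call takes 0.05 s, during which the arm holds its last target.

## Working session

There is one attempt and no reset: what is moved stays moved. The work goes in short steps, Python scripts to look and compute and a shell command to move; the robot and the scene stay as the last step left them, time stands still between calls to the robot, and variables do not carry over. Pictures are saved under pics/ and viewed, and the job is handed in when it is done.

```bash
mkdir -p pics; python3 - <<'E'
from station import *
import cv2
s=get_state();print(s)
for n in("scene","top"):
    f=grab_frame(n);cv2.imwrite(f"pics/{n}0.png",f[:,:,::-1])
    c=get_calibration(n);print(n,c)
print(get_calibration("wrist"),grip_depth)
E
```

```text
{'t': 0.0, 'q': array([-9.78871930e-01,  3.59386258e-01,  1.10833882e-02, -3.84628761e-04,
       -1.22406263e+00, -2.88101058e-01]), 'qd': array([ 0.00020454, -0.00121424,  0.00022177, -0.00146909, -0.00232584,
        0.00026152]), 'joint_efforts': array([-1.22120608e-03, -5.82712984e+01,  2.93060410e+01,  6.99737281e+00,
        6.74759751e-03, -2.09636501e-04]), 'eef_pos': array([ 0.20179166, -0.64363822,  0.22562753]), 'ee_rot': array([ 3.13998541e+00, -9.92262602e-05, -2.83790023e+00]), 'force': array([-0.01421839, -0.20825492,  0.71936965]), 'moment': array([-0.0195732 , -0.05954547,  0.02203242]), 'width': 0.08780002570109728}
scene {'K': array([[464.14782544,   0.        , 320.9770585 ],
       [  0.        , 464.14782544, 197.33161991],
       [  0.        ,   0.        ,   1.        ]]), 'pose': array([[-0.38232912, -0.77334693,  0.50572618,  1.28428121],
       [ 0.92401398, -0.31716273,  0.21355554,  0.31804532],
       [-0.00475502,  0.54894656,  0.83584392,  1.23960783],
       [ 0.        ,  0.        ,  0.        ,  1.        ]])}
top {'K': array([[410.75253166,   0.        , 322.20867451],
       [  0.        , 410.75253166, 206.10938997],
       [  0.        ,   0.        ,   1.        ]]), 'pose': array([[ 0.00705025,  0.9953962 , -0.09558608,  0.4441937 ],
       [-0.99996765,  0.00664767, -0.00452955, -0.01459927],
       [-0.00387327,  0.09561492,  0.99541086,  1.21527048],
       [ 0.        ,  0.        ,  0.        ,  1.        ]])}
{'K': array([[289.20850366,   0.        , 321.12268505],
       [  0.        , 289.20850366, 202.38079797],
       [  0.        ,   0.        ,   1.        ]]), 'pose': array([[-0.2990515 , -0.91042786, -0.28581343,  0.1242916 ],
       [ 0.95423561, -0.28481624, -0.09118168, -0.6675674 ],
       [ 0.00161004, -0.30000137,  0.95393741,  0.38295627],
       [ 0.        ,  0.        ,  0.        ,  1.        ]])} 0.0188
```

View pics/scene0.png

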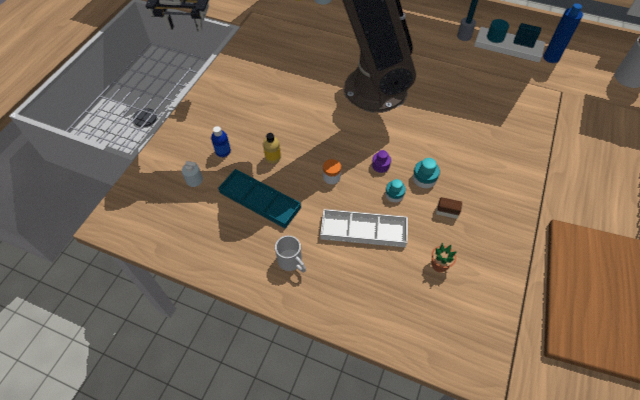

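View pics/top0.png

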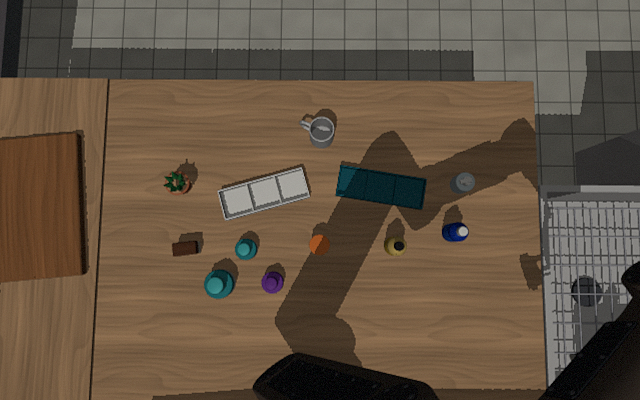

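```bash
cat > h.py <<'E'
from station import *
import cv2,numpy as np
from scipy.spatial.transform import Rotation as R
def px2w(name,uv,z,c=None):
    c=c or get_calibration(name);K=c["K"];P=c["pose"]
    uv=np.atleast_2d(uv).astype(float)
    d=np.c_[(uv[:,0]-K[0,2])/K[0,0],-(uv[:,1]-K[1,2])/K[1,1],-np.ones(len(uv))]@P[:3,:3].T
    o=P[:3,3];return o+d*((z-o[2])/d[:,2])[:,None]
def w2px(name,X,c=None):
    c=c or get_calibration(name);K=c["K"];P=c["pose"]
    p=(np.atleast_2d(X)-P[:3,3])@P[:3,:3]
    return np.c_[K[0,0]*p[:,0]/-p[:,2]+K[0,2],K[1,1]*p[:,1]/p[:,2]+K[1,2]]
def go(x,y,z,yaw):
    """slide shares/turn to bring TCP to xyz pointing down with tool yaw (jaw y axis dir = yaw-90 mod 180)"""
    s=get_state();R0=R.from_euler('xyz',s["ee_rot"]);Rt=R.from_euler('xyz',[np.pi,0,yaw])
    d=np.array([x,y,z])-s["eef_pos"]
    sl=R0.inv().apply(d)/.5
    tv=(R0.inv()*Rt).as_rotvec()
    print("at",s["eef_pos"].round(4),s["ee_rot"].round(3),"t",round(s["t"],2),"w",round(s["width"],4))
    print("slide",sl.round(4).tolist(),"turn",(tv/2/np.pi).round(4).tolist(),"rows",round(max(np.linalg.norm(d)/.0417,np.degrees(np.linalg.norm(tv))/7.16),1))
E
python3 - <<'E'
from h import *
f=cv2.imread("pics/top0.png")
cv2.imwrite("pics/top0c.png",cv2.resize(f[100:310,150:490],None,fx=2.35,fy=2.35,interpolation=cv2.INTER_CUBIC))
for n,uv,z in [("blue",(461,231),.114),("yel",(398,246),.114),("jar",(319,244),.062),("palm",(246,249),.063),("big",(219,284),.07),("purple",(272,283),.063),("nail",(185,248),.048),("teal",(381,186),.03),("white",(265,193),.03),("mug",(321,131),.08),("san",(464,182),.09),("plant",(178,182),.06)]:
    print(n,px2w("top",uv,z)[0].round(3))
E
```

```text
blue [ 0.486 -0.381  0.114]
yel [ 0.444 -0.212  0.114]
jar [ 0.448 -0.001  0.062]
palm [0.433 0.203 0.063]
big [0.337 0.273 0.07 ]
purple [0.34  0.128 0.063]
nail [0.435 0.378 0.048]
teal [ 0.618 -0.18   0.03 ]
white [0.595 0.158 0.03 ]
mug [ 0.766 -0.005  0.08 ]
san [ 0.622 -0.401  0.09 ]
plant [0.621 0.401 0.06 ]
```

View pics/top0c.png

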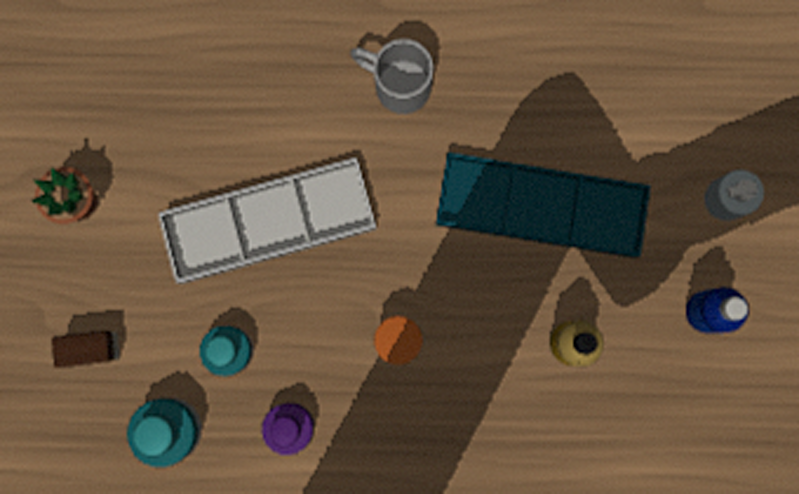

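```bash
python3 -c "
from h import *
go(.53,-.25,.27,-1.571)"
```

```text
at [ 0.2018 -0.6437  0.2257] [ 3.14  -0.    -2.838] t 0.1 w 0.0879
slide [-0.8619, 0.5552, -0.0879] turn [0.0002, 0.0001, -0.2016] rows 12.3
```

```bash
R='{"turn":[0,0,-0.2],"slide":[-0.862,0.555,-0.088],"fingers":1}'; python3 -m crank '[{"turn":[0,0,-0.2],"slide":[-0.862,0.555,-0.088],"fingers":1},{"turn":[0,0,-0.2],"slide":[-0.862,0.555,-0.088],"fingers":1},{"turn":[0,0,-0.2],"slide":[-0.862,0.555,-0.088],"fingers":1},{"turn":[0,0,-0.2],"slide":[-0.862,0.555,-0.088],"fingers":1},{"turn":[0,0,-0.2],"slide":[-0.862,0.555,-0.088],"fingers":1}]'; python3 -c "
from h import *
go(.53,-.25,.27,-1.571)"
```

```text
t: 0.52
eef_pos: [0.3354, -0.4829, 0.2441]
ee_rot: [3.141, 0.0, -2.207]
force: [1.3, -0.1, 0.9]
width: 0.0874
at [ 0.3354 -0.4829  0.2441] [ 3.141  0.    -2.207] t 0.52 w 0.0874
slide [-0.606, -0.0361, -0.0517] turn [0.0001, 0.0001, -0.1012] rows 7.3
```

```bash
python3 -m crank '[{"turn":[0,0,-0.1],"slide":[-0.606,-0.036,-0.052],"fingers":1},{"turn":[0,0,-0.1],"slide":[-0.606,-0.036,-0.052],"fingers":1},{"turn":[0,0,-0.1],"slide":[-0.606,-0.036,-0.052],"fingers":1},{"turn":[0,0,-0.1],"slide":[-0.606,-0.036,-0.052],"fingers":1},{"turn":[0,0,-0.1],"slide":[-0.606,-0.036,-0.052],"fingers":1}]'; python3 -c "
from h import *
go(.53,-.25,.27,-1.571)"
```

```text
t: 0.93
eef_pos: [0.4695, -0.3241, 0.2623]
ee_rot: [3.141, 0.0, -1.582]
force: [1.0, -0.5, 0.0]
width: 0.0876
at [ 0.4695 -0.3241  0.2623] [ 3.141  0.    -1.582] t 0.93 w 0.0876
slide [-0.1495, -0.1193, -0.0155] turn [0.0, 0.0, -0.0017] rows 2.3
```

```bash
python3 -m crank '[{"turn":[0,0,0],"slide":[-0.15,-0.12,-0.015],"fingers":1},{"turn":[0,0,0],"slide":[-0.15,-0.12,-0.015],"fingers":1},{"turn":[0,0,0],"slide":[-0.15,-0.12,-0.015],"fingers":1},{"turn":[0,0,0],"slide":[-0.15,-0.12,-0.015],"fingers":1},{"turn":[0,0,0],"slide":[-0.15,-0.12,-0.015],"fingers":1}]'; python3 - <<'E'
from h import *
c=get_calibration("wrist");f=grab_frame("wrist")
np.savez("pics/w1.npz",f=f,K=c["K"],P=c["pose"])
cv2.imwrite("pics/w1.png",f[:,:,::-1]);f=grab_frame("top");cv2.imwrite("pics/top1.png",f[:,:,::-1])
go(.53,.2,.27,-1.571)
E
```

```text
t: 1.35
eef_pos: [0.5303, -0.2512, 0.2691]
ee_rot: [3.141, 0.0, -1.586]
force: [0.5, -0.2, -0.5]
width: 0.0875
at [ 0.5294 -0.2525  0.2693] [ 3.141  0.    -1.588] t 1.45 w 0.0872
slide [-0.9048, 0.0145, -0.0013] turn [0.0001, 0.0, -0.0027] rows 10.9
```

View pics/w1.png

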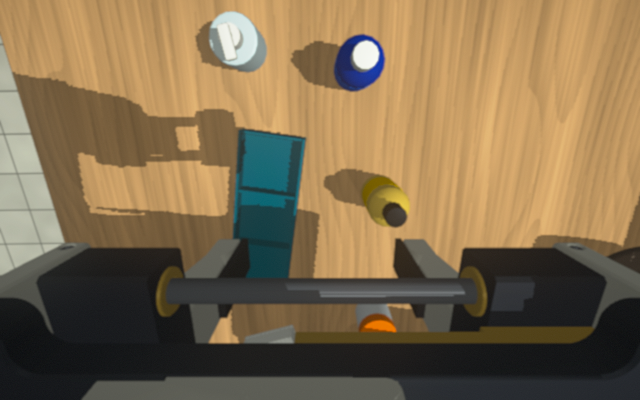

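```bash
python3 - <<'E'
import cv2
f=cv2.imread("pics/w1.png")
cv2.imwrite("pics/w1a.png",cv2.resize(f[110:290,190:440],None,fx=3.2,fy=3.2,interpolation=cv2.INTER_CUBIC))
cv2.imwrite("pics/w1b.png",cv2.resize(f[0:110,190:440],None,fx=3.2,fy=3.2,interpolation=cv2.INTER_CUBIC))
f=cv2.imread("pics/top1.png")
cv2.imwrite("pics/top1a.png",cv2.resize(f[140:240,200:450],None,fx=3.2,fy=3.2,interpolation=cv2.INTER_CUBIC))
E
```

```text
(no output)
```

View pics/w1a.png

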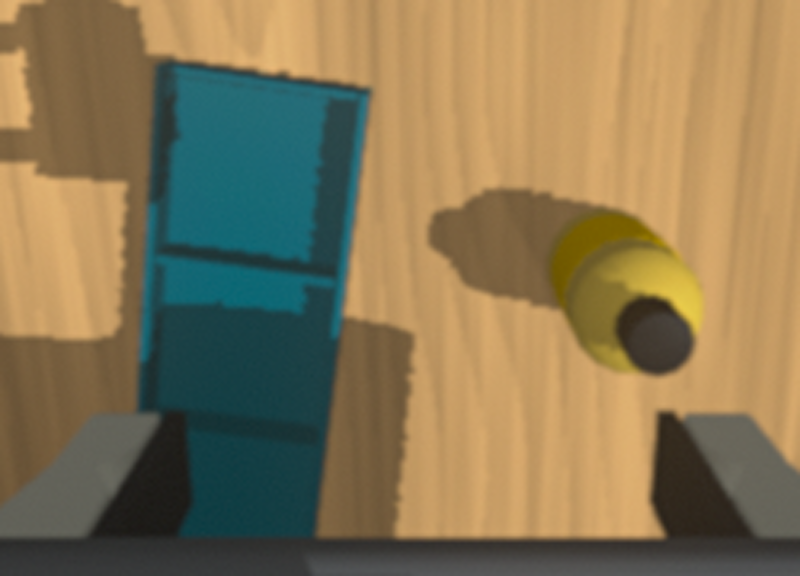

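View pics/w1b.png

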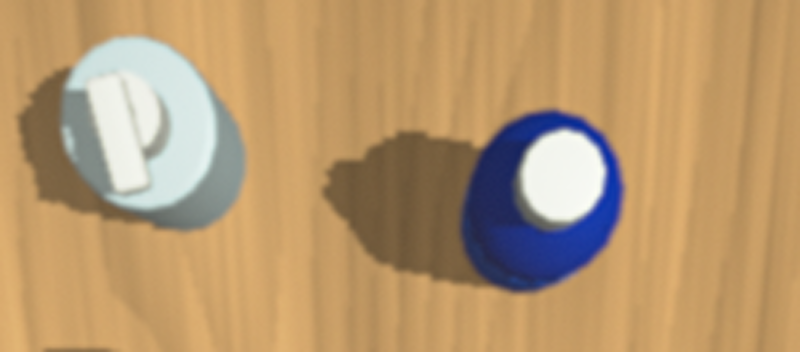

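View pics/top1a.png

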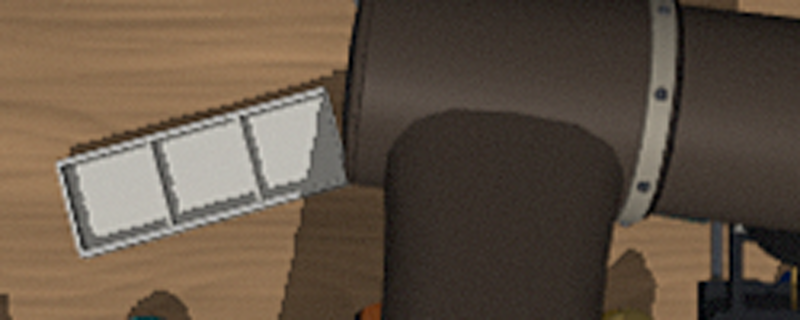

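```bash
cat >> h.py <<'E'
def ld(n):
    d=np.load(f"pics/{n}.npz");return d["f"],{"K":d["K"],"pose":d["P"]}
def cr(pts,off,s): return (np.atleast_2d(pts)+.5)/s-.5+np.array(off)
E
python3 - <<'E'
from h import *
_,c=ld("w1")
print("blue",px2w("wrist",cr([(563,175)],(190,0),3.2),.114,c).round(4))
print("yel",px2w("wrist",cr([(656,337)],(190,110),3.2),.114,c).round(4))
W=px2w("wrist",cr([(160,64),(370,91),(140,400),(318,535)],(190,110),3.2),.03,c);print("tealW",W.round(4), np.linalg.norm(W[1]-W[0]))
a=W[3]-W[1];print("yaw",np.arctan2(-a[0],a[1])); a=W[2]-W[0];print("yaw",np.arctan2(-a[0],a[1]));a=W[0]-W[1];print("yaw",np.arctan2(a[1],a[0]))
T=px2w("top",cr([(449,152),(649,185),(641,257),(438,225)],(150,100),2.35),.03);print("tealT",T.round(4),T.mean(0).round(4),np.linalg.norm(np.diff(T,axis=0),axis=1))
a=T[0]+T[3]-T[1]-T[2];print("yaw",np.arctan2(-a[0],a[1]))
T=px2w("top",cr([(161,213),(359,157),(375,226),(178,281)],(150,100),2.35),.03);print("whT",T.round(4),T.mean(0).round(4),np.linalg.norm(np.diff(T,axis=0),axis=1))
a=T[0]+T[3]-T[1]-T[2];print("yaw",np.arctan2(-a[0],a[1]))
E
```

```text
blue [[ 0.485  -0.3844  0.114 ]]
yel [[ 0.4464 -0.2172  0.114 ]]
tealW [[ 0.6378 -0.3103  0.03  ]
 [ 0.5508 -0.298   0.03  ]
 [ 0.6622 -0.1588  0.03  ]
 [ 0.5829 -0.0859  0.03  ]] 0.08783242141376865
yaw -0.15022754561297338
yaw -0.1600148346798511
yaw -0.1408039537800057
tealT [[ 0.681  -0.0627  0.03  ]
 [ 0.6411 -0.3108  0.03  ]
 [ 0.5513 -0.2995  0.03  ]
 [ 0.5894 -0.0493  0.03  ]] [ 0.6157 -0.1806  0.03  ] [0.25134229 0.09045283 0.25299782]
yaw -0.15531299126056192
whT [[0.6021 0.294  0.03  ]
 [0.674  0.0494 0.03  ]
 [0.5876 0.0286 0.03  ]
 [0.5178 0.2704 0.03  ]] [0.5954 0.1606 0.03  ] [0.25497135 0.08886405 0.2516935 ]
yaw 0.2834234051233492
```

```bash
python3 -c "
from h import *
go(.4853,-.3838,.14,-1.724)"
```

```text
at [ 0.5294 -0.2525  0.2693] [ 3.141  0.    -1.588] t 1.45 w 0.0872
slide [0.2642, 0.0834, 0.2586] turn [0.0001, 0.0, 0.0216] rows 4.5
```

```bash
python3 -m crank '[{"turn":[0,0,0.0216],"slide":[0.264,0.083,0.12],"fingers":1},{"turn":[0,0,0.0216],"slide":[0.264,0.083,0.2],"fingers":1},{"turn":[0,0,0.0216],"slide":[0.264,0.083,0.259],"fingers":1},{"turn":[0,0,0.0216],"slide":[0.264,0.083,0.259],"fingers":1},{"turn":[0,0,0.0216],"slide":[0.264,0.083,0.259],"fingers":1}]'; python3 -c "
from h import *
go(.4853,-.3838,.053,-1.724)"
```

```text
t: 1.87
eef_pos: [0.4828, -0.3855, 0.1369]
ee_rot: [3.139, 0.001, -1.727]
force: [1.2, 0.5, -0.7]
width: 0.0875
at [ 0.4828 -0.3855  0.1369] [ 3.139e+00  1.000e-03 -1.727e+00] t 1.87 w 0.0875
slide [-0.004, -0.005, 0.1678] turn [0.0005, 0.0002, -0.0005] rows 2.0
```

```bash
python3 -m crank '[{"turn":[0,0,0],"slide":[-0.004,-0.005,0.08],"fingers":1},{"turn":[0,0,0],"slide":[-0.004,-0.005,0.12],"fingers":1},{"turn":[0,0,0],"slide":[-0.004,-0.005,0.165],"fingers":1},{"turn":[0,0,0],"slide":[-0.004,-0.005,0.165],"fingers":1}]' ;python3 -c "
from h import *
go(.4853,-.3838,.053,-1.724)"
```

```text
t: 2.2
eef_pos: [0.4848, -0.3816, 0.0529]
ee_rot: [3.134, 0.002, -1.727]
force: [-0.8, 0.6, -0.9]
width: 0.0875
at [ 0.4848 -0.3816  0.0529] [ 3.134e+00  2.000e-03 -1.727e+00] t 2.2 w 0.0875
slide [0.0042, -0.0016, -0.0003] turn [0.0012, 0.0004, -0.0005] rows 0.1
```

```bash
python3 -m crank '[{"turn":[0,0,0],"slide":[0.003,-0.001,0],"fingers":0.5},{"turn":[0,0,0],"slide":[0.003,-0.001,0],"fingers":-1},{"turn":[0,0,0],"slide":[0.003,-0.001,0],"fingers":-1},{"turn":[0,0,0],"slide":[0.003,-0.001,0],"fingers":-1},{"turn":[0,0,0],"slide":[0.003,-0.001,0],"fingers":-1}]' 20;python3 -m crank '[{"turn":[0,0,0],"slide":[0,0,0],"fingers":-1},{"turn":[0,0,0],"slide":[0,0,0],"fingers":-1},{"turn":[0,0,0],"slide":[0,0,0],"fingers":-1}]' 20;python3 -c "
from h import *
go(.4853,-.3838,.12,-1.724);go(.6147,-.179,.12,-1.724)"
```

```text
t: 2.62
eef_pos: [0.4897, -0.3835, 0.0591]
ee_rot: [-3.14, -0.0, -1.723]
force: [-1.9, 0.8, 1.0]
width: 0.0602
t: 2.87
eef_pos: [0.4893, -0.3834, 0.0586]
ee_rot: [-3.141, -0.0, -1.723]
force: [-3.1, 0.8, 6.2]
width: 0.0536
at [ 0.4893 -0.3834  0.0586] [-3.141 -0.    -1.723] t 2.87 w 0.0536
slide [0.0021, 0.0078, -0.1228] turn [-0.0001, -0.0001, 0.0001] rows 1.5
at [ 0.4893 -0.3834  0.0586] [-3.141 -0.    -1.723] t 2.87 w 0.0536
slide [-0.4421, -0.1858, -0.123] turn [-0.0001, -0.0001, 0.0001] rows 5.9
```

```bash
python3 -m crank '[{"turn":[0,0,0],"slide":[0,0,0],"fingers":0.6},{"turn":[0,0,0],"slide":[0,0,0],"fingers":0.6},{"turn":[0,0,0],"slide":[0,0,0.006],"fingers":0.6},{"turn":[0,0,0],"slide":[0,0,0.012],"fingers":0.6},{"turn":[0,0,0],"slide":[0,0,0.012],"fingers":0.6}]' 20;python3 -m crank '[{"turn":[0,0,0],"slide":[0,0,0],"fingers":0.6},{"turn":[0,0,0],"slide":[0,0,0],"fingers":-1},{"turn":[0,0,0],"slide":[0,0,0],"fingers":-1},{"turn":[0,0,0],"slide":[0,0,0],"fingers":-1},{"turn":[0,0,0],"slide":[0,0,0],"fingers":-1}]' 20;python3 -c "
from h import *
go(.4853,-.3838,.12,-1.724);go(.6147,-.179,.12,-1.724)"
```

```text
t: 3.28
eef_pos: [0.4889, -0.383, 0.0506]
ee_rot: [3.14, 0.0, -1.724]
force: [0.3, 0.3, -0.4]
width: 0.0697
t: 3.7
eef_pos: [0.4894, -0.3833, 0.0517]
ee_rot: [-3.141, 0.0, -1.724]
force: [-0.5, -0.3, -0.9]
width: 0.0538
at [ 0.4894 -0.3833  0.0517] [-3.141  0.    -1.724] t 3.7 w 0.0538
slide [0.0022, 0.0078, -0.1366] turn [-0.0, 0.0, 0.0001] rows 1.6
at [ 0.4894 -0.3833  0.0517] [-3.141  0.    -1.724] t 3.7 w 0.0538
slide [-0.4421, -0.1856, -0.1365] turn [-0.0, 0.0, 0.0001] rows 6.0
```

```bash
python3 -m crank '[{"turn":[0,0,0],"slide":[0,0,-0.04],"fingers":-1},{"turn":[0,0,0],"slide":[0,0,-0.09],"fingers":-1},{"turn":[0,0,0],"slide":[-0.05,-0.02,-0.15],"fingers":-1},{"turn":[0,0,0],"slide":[-0.1,-0.04,-0.16],"fingers":-1},{"turn":[0,0,0],"slide":[-0.16,-0.067,-0.16],"fingers":-1}]' 20;python3 -c "
from h import *
go(.6147,-.179,.13,-1.724)"
```

```text
t: 4.12
eef_pos: [0.5358, -0.3098, 0.1346]
ee_rot: [-3.137, -0.001, -1.725]
force: [1.3, 0.2, -2.6]
width: 0.0538
at [ 0.5358 -0.3098  0.1346] [-3.137e+00 -1.000e-03 -1.725e+00] t 4.12 w 0.0538
slide [-0.2827, -0.1157, 0.0096] turn [-0.0007, -0.0001, -0.0002] rows 3.7
```

```bash
python3 -m crank '[{"turn":[0,0,0],"slide":[-0.07,-0.03,0],"fingers":-1},{"turn":[0,0,0],"slide":[-0.14,-0.058,0],"fingers":-1},{"turn":[0,0,0],"slide":[-0.21,-0.087,0],"fingers":-1},{"turn":[0,0,0],"slide":[-0.28,-0.115,0],"fingers":-1},{"turn":[0,0,0],"slide":[-0.28,-0.115,0],"fingers":-1}]' 20;python3 -m crank '[{"turn":[0,0,0],"slide":[0,0,0],"fingers":-1},{"turn":[0,0,0],"slide":[0,0,0],"fingers":-1},{"turn":[0,0,0],"slide":[0,0,0],"fingers":-1}]'; python3 - <<'E'
from h import *
go(.6147,-.179,.075,-1.724)
c=get_calibration("wrist");f=grab_frame("wrist")
np.savez("pics/w2.npz",f=f,K=c["K"],P=c["pose"])
cv2.imwrite("pics/w2.png",f[:,:,::-1])
E
```

```text
t: 4.53
eef_pos: [0.6159, -0.1748, 0.1314]
ee_rot: [-3.14, 0.001, -1.719]
force: [0.1, -0.8, -1.4]
width: 0.0535
t: 4.78
eef_pos: [0.612, -0.1803, 0.1314]
ee_rot: [3.141, -0.0, -1.724]
force: [-1.4, -0.8, -1.0]
width: 0.0538
at [ 0.612  -0.1803  0.1314] [ 3.141 -0.    -1.724] t 4.78 w 0.0538
slide [-0.0034, -0.005, 0.1127] turn [0.0001, -0.0, -0.0] rows 1.4
```

View pics/w2.png

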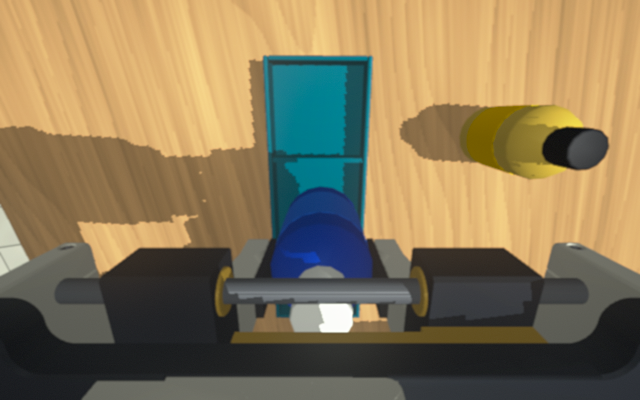

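```bash
python3 - <<'E'
from h import *
_,c=ld("w2")
W=px2w("wrist",[(264.5,56.5),(371.5,56.5),(270,157),(368,157)],.03,c);print(W.round(4),np.linalg.norm(W[1]-W[0]))
p=-.153;L=np.array([-np.sin(p),np.cos(p)]);print((W[:2].mean(0)[:2]+.128*L).round(4),(W[2:].mean(0)[:2]+.042*L).round(4))
a=W[0]-W[1];print("yaw",np.arctan2(a[1],a[0]))
go(.615,-.179,.075,-1.724)
E
```

```text
[[ 0.6386 -0.309   0.03  ]
 [ 0.5531 -0.2958  0.03  ]
 [ 0.6509 -0.2287  0.03  ]
 [ 0.5644 -0.2153  0.03  ]] 0.0865642889289302
[ 0.6153 -0.1759] [ 0.614  -0.1805]
yaw -0.1531729607545047
at [ 0.612  -0.1806  0.1315] [ 3.141 -0.    -1.725] t 4.83 w 0.0534
slide [-0.0041, -0.0054, 0.1131] turn [0.0001, -0.0, -0.0001] rows 1.4
```

Caddy centre confirmed ≈(0.615,-0.179), yaw −0.153. Lower.

```bash
python3 -m crank '[{"turn":[0,0,0],"slide":[-0.004,-0.005,0.05],"fingers":-1},{"turn":[0,0,0],"slide":[-0.004,-0.005,0.1],"fingers":-1},{"turn":[0,0,0],"slide":[-0.004,-0.005,0.125],"fingers":-1},{"turn":[0,0,0],"slide":[-0.004,-0.005,0.14],"fingers":-1},{"turn":[0,0,0],"slide":[-0.004,-0.005,0.14],"fingers":-1}]' 20;python3 -m crank '[{"turn":[0,0,0],"slide":[0,0,0],"fingers":-1},{"turn":[0,0,0],"slide":[0,0,0],"fingers":-1},{"turn":[0,0,0],"slide":[0,0,0],"fingers":-1}]'; python3 - <<'E'
from h import *
go(.615,-.179,.0565,-1.724)
E
```

```text
t: 5.25
eef_pos: [0.614, -0.179, 0.06]
ee_rot: [3.139, -0.0, -1.725]
force: [-0.9, -0.8, -1.3]
width: 0.0539
t: 5.5
eef_pos: [0.6164, -0.1784, 0.0631]
ee_rot: [-3.139, 0.0, -1.724]
force: [-0.3, 0.9, -1.2]
width: 0.0531
at [ 0.6164 -0.1784  0.0631] [-3.139  0.    -1.724] t 5.5 w 0.0531
slide [0.0016, 0.0025, 0.0131] turn [-0.0004, 0.0, 0.0001] rows 0.2
```

```bash
python3 -m crank '[{"turn":[0,0,0],"slide":[0,0,0.004],"fingers":-1},{"turn":[0,0,0],"slide":[0,0,0.008],"fingers":-1},{"turn":[0,0,0],"slide":[0,0,0.011],"fingers":-1},{"turn":[0,0,0],"slide":[0,0,0.011],"fingers":-1},{"turn":[0,0,0],"slide":[0,0,0.011],"fingers":-1}]' 20;python3 -m crank '[{"turn":[0,0,0],"slide":[0,0,0],"fingers":-1}]';python3 -m crank '[{"turn":[0,0,0],"slide":[0,0,0],"fingers":-1}]'; python3 - <<'E'
from h import *
go(.615,-.179,.0565,-1.724)
E
```

```text
t: 5.92
eef_pos: [0.6154, -0.1781, 0.056]
ee_rot: [3.141, -0.0, -1.723]
force: [-0.3, 0.3, -2.4]
width: 0.0536
t: 6.0
eef_pos: [0.6156, -0.1781, 0.0562]
ee_rot: [-3.142, -0.0, -1.723]
force: [0.5, 1.1, -1.7]
width: 0.0537
t: 6.08
eef_pos: [0.6156, -0.1781, 0.0562]
ee_rot: [-3.142, -0.0, -1.723]
force: [-0.0, -0.2, -2.1]
width: 0.0537
at [ 0.6156 -0.1781  0.0562] [-3.142 -0.    -1.723] t 6.08 w 0.0537
slide [0.0019, 0.0008, -0.0006] turn [-0.0, -0.0, 0.0001] rows 0.0
```

```bash
python3 -m crank '[{"turn":[0,0,0],"slide":[0,0,0.002],"fingers":-1},{"turn":[0,0,0],"slide":[0,0,0.003],"fingers":-1},{"turn":[0,0,0],"slide":[0,0,0.003],"fingers":-1},{"turn":[0,0,0],"slide":[0,0,0.003],"fingers":-1}]' 20;python3 -c "
from station import *
print(get_state()['force'])"
```

```text
t: 6.42
eef_pos: [0.6157, -0.1782, 0.0557]
ee_rot: [-3.141, -0.0, -1.723]
force: [-2.5, 0.5, 5.1]
width: 0.0536
[-2.45465052  0.51544303  5.12083921]
```

Contact with the floor. Open partly and look as I rise.

```bash
python3 -m crank '[{"turn":[0,0,0],"slide":[0,0,-0.001],"fingers":0},{"turn":[0,0,0],"slide":[0,0,-0.001],"fingers":0.6},{"turn":[0,0,0],"slide":[0,0,-0.001],"fingers":0.8},{"turn":[0,0,0],"slide":[0,0,-0.001],"fingers":0.8},{"turn":[0,0,0],"slide":[0,0,-0.001],"fingers":0.8}]' 20; python3 -c "
from h import *
go(.4335,.203,.17,-1.571)"
```

```text
t: 6.83
eef_pos: [0.6156, -0.1781, 0.0551]
ee_rot: [-3.142, -0.0, -1.723]
force: [0.5, -1.1, 0.1]
width: 0.0744
at [ 0.6156 -0.1781  0.0551] [-3.142 -0.    -1.723] t 6.83 w 0.0744
slide [-0.698, 0.4759, -0.2299] turn [-0.0, -0.0, -0.0243] rows 10.5
```

```bash
python3 -m crank '[{"turn":[0,0,0],"slide":[0,0,-0.08],"fingers":0.8},{"turn":[0,0,0],"slide":[0,0,-0.16],"fingers":0.8},{"turn":[0,0,0],"slide":[0,0,-0.24],"fingers":1},{"turn":[0,0,-0.02],"slide":[-0.06,0.03,-0.3],"fingers":1},{"turn":[0,0,-0.02],"slide":[-0.12,0.05,-0.35],"fingers":1}]' 20; python3 -c "
from h import *
go(.50,.28,.27,-1.571)"
```

```text
t: 7.25
eef_pos: [0.6001, -0.1172, 0.2312]
ee_rot: [-3.14, -0.0, -1.593]
force: [1.5, 1.0, 0.6]
width: 0.0869
at [ 0.6001 -0.1172  0.2312] [-3.14  -0.    -1.593] t 7.25 w 0.0869
slide [-0.7898, 0.2178, -0.078] turn [-0.0003, -0.0, -0.0035] rows 9.9
```

```bash
python3 -m crank '[{"turn":[0,0,0],"slide":[-0.79,0.218,-0.078],"fingers":1},{"turn":[0,0,0],"slide":[-0.79,0.218,-0.078],"fingers":1},{"turn":[0,0,0],"slide":[-0.79,0.218,-0.078],"fingers":1},{"turn":[0,0,0],"slide":[-0.79,0.218,-0.078],"fingers":1},{"turn":[0,0,0],"slide":[-0.79,0.218,-0.078],"fingers":1}]'; python3 -c "
from h import *
go(.50,.28,.27,-1.571)"
```

```text
t: 7.67
eef_pos: [0.5496, 0.0865, 0.2491]
ee_rot: [-3.141, 0.0, -1.598]
force: [1.0, 0.5, -0.4]
width: 0.0877
at [0.5496 0.0865 0.2491] [-3.141  0.    -1.598] t 7.67 w 0.0877
slide [-0.3842, 0.1097, -0.0416] turn [-0.0001, 0.0001, -0.0043] rows 4.8
```

```bash
python3 -m crank '[{"turn":[0,0,-0.004],"slide":[-0.384,0.11,-0.042],"fingers":1},{"turn":[0,0,-0.004],"slide":[-0.384,0.11,-0.042],"fingers":1},{"turn":[0,0,-0.004],"slide":[-0.384,0.11,-0.042],"fingers":1},{"turn":[0,0,-0.004],"slide":[-0.384,0.11,-0.042],"fingers":1},{"turn":[0,0,-0.004],"slide":[-0.384,0.11,-0.042],"fingers":1}]'; python3 -m crank '[{"turn":[0,0,0],"slide":[0,0,0],"fingers":1},{"turn":[0,0,0],"slide":[0,0,0],"fingers":1},{"turn":[0,0,0],"slide":[0,0,0],"fingers":1}]';python3 - <<'E'
from h import *
c=get_calibration("wrist");f=grab_frame("wrist")
np.savez("pics/w3.npz",f=f,K=c["K"],P=c["pose"])
cv2.imwrite("pics/w3.png",f[:,:,::-1])
f=grab_frame("scene");cv2.imwrite("pics/s3.png",cv2.resize(f[110:280,160:480,::-1],None,fx=2.4,fy=2.4,interpolation=cv2.INTER_CUBIC))
go(.4335,.203,.14,-1.724)
E
```

```text
t: 8.08
eef_pos: [0.4997, 0.2808, 0.2702]
ee_rot: [-3.141, 0.001, -1.572]
force: [0.7, -0.7, -1.0]
width: 0.0878
t: 8.33
eef_pos: [0.5004, 0.2782, 0.2695]
ee_rot: [3.141, -0.0, -1.572]
force: [-0.4, -0.8, -0.3]
width: 0.0877
at [0.5008 0.2773 0.2695] [ 3.141 -0.    -1.574] t 8.43 w 0.0877
slide [0.1489, 0.134, 0.2591] turn [0.0, -0.0001, 0.0239] rows 3.9
```

View pics/w3.png

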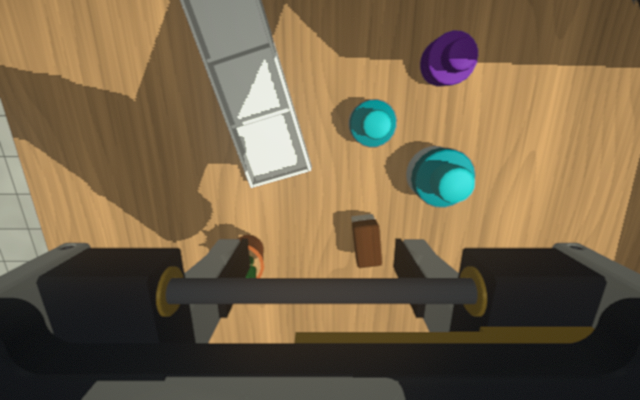

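View pics/s3.png

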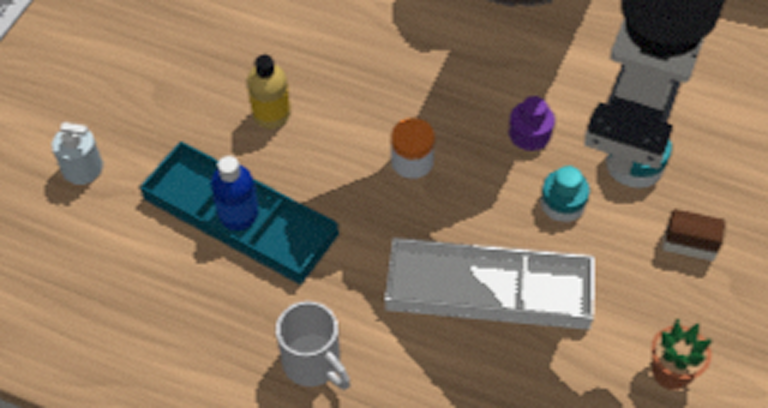

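```bash
python3 - <<'E'
from h import *
f,c=ld("w3")
a=cv2.resize(f[20:280,170:490,::-1],None,fx=2.3,fy=2.3,interpolation=cv2.INTER_CUBIC);cv2.imwrite("pics/w3a.png",a)
E
```

```text
(no output)
```

View pics/w3a.png

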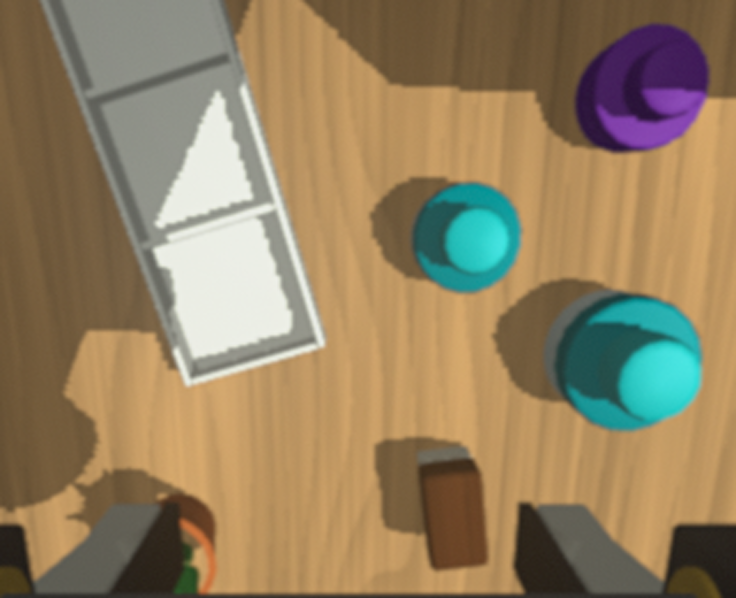

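```bash
python3 - <<'E'
from h import *
f,c=ld("w3");C=lambda p:cr(p,(170,20),2.3)
print("palm",px2w("wrist",C([(467.5,237)]),.036,c).round(4),px2w("wrist",C([(476,240)]),.06,c).round(4))
N=px2w("wrist",C([(426,474),(478,474),(487,562),(435,570)]),.048,c);print("nail",N.round(4),N.mean(0),np.linalg.norm(np.diff(N,axis=0),axis=1))
a=N[2]+N[3]-N[0]-N[1];print("nailyaw(long)",np.arctan2(a[1],a[0]))
W=px2w("wrist",C([(188,384),(324,345)]),.03,c);print("wh",W.round(4),np.linalg.norm(W[1]-W[0]))
a=W[0]-W[1];y=np.arctan2(a[1],a[0]);print("yaw",y);print("centre",W.mean(0)[:2]-.128*np.array([-np.sin(y),np.cos(y)]))
E
```

```text
palm [[0.4329 0.2116 0.036 ]] [[0.4324 0.2123 0.06  ]]
nail [[0.453  0.3512 0.048 ]
 [0.4211 0.3513 0.048 ]
 [0.4119 0.4119 0.048 ]
 [0.445  0.4176 0.048 ]] [0.43274068 0.38300657 0.048     ] [0.03186132 0.06130925 0.0335571 ]
nailyaw(long) 1.706145731652264
wh [[0.599  0.2988 0.03  ]
 [0.5152 0.2747 0.03  ]] 0.08727739859892227
yaw 0.28045666044760015
centre [0.59252535 0.16374494]
```

```bash
python3 -m crank '[{"turn":[0,0,0],"slide":[0.07,0.06,0.1],"fingers":0.6},{"turn":[0,0,0],"slide":[0.134,0.137,0.2],"fingers":0.6},{"turn":[0,0,0],"slide":[0.134,0.137,0.28],"fingers":0.6},{"turn":[0,0,0],"slide":[0.134,0.137,0.32],"fingers":0.6},{"turn":[0,0,0],"slide":[0.134,0.137,0.32],"fingers":0.6}]'; python3 -m crank '[{"turn":[0,0,0],"slide":[0,0,0],"fingers":0.6},{"turn":[0,0,0],"slide":[0,0,0],"fingers":0.6},{"turn":[0,0,0],"slide":[0,0,0],"fingers":0.6}]';python3 - <<'E'
from h import *
go(.4325,.2105,.04,-1.571)
E
```

```text
t: 8.85
eef_pos: [0.4296, 0.2076, 0.1067]
ee_rot: [3.139, -0.002, -1.576]
force: [-0.6, 0.3, -0.2]
width: 0.0705
t: 9.1
eef_pos: [0.4338, 0.2121, 0.1115]
ee_rot: [-3.139, 0.001, -1.573]
force: [0.2, 1.7, 1.4]
width: 0.0698
at [0.4338 0.2121 0.1115] [-3.139e+00  1.000e-03 -1.573e+00] t 9.1 w 0.0698
slide [0.0034, 0.0029, 0.1429] turn [-0.0004, 0.0002, -0.0003] rows 1.7
```

```bash
python3 -m crank '[{"turn":[0,0,0],"slide":[0.003,0.003,0.05],"fingers":0.6},{"turn":[0,0,0],"slide":[0.003,0.003,0.09],"fingers":0.6},{"turn":[0,0,0],"slide":[0.003,0.003,0.12],"fingers":0.6},{"turn":[0,0,0],"slide":[0.003,0.003,0.136],"fingers":0.6},{"turn":[0,0,0],"slide":[0.003,0.003,0.136],"fingers":0.6}]'; python3 -m crank '[{"turn":[0,0,0],"slide":[0,0,0],"fingers":0.6},{"turn":[0,0,0],"slide":[0,0,0],"fingers":0.6},{"turn":[0,0,0],"slide":[0,0,0],"fingers":0.6}]';python3 - <<'E'
from h import *
go(.4325,.2105,.04,-1.571)
E
```

```text
t: 9.52
eef_pos: [0.4312, 0.2103, 0.0416]
ee_rot: [3.142, -0.0, -1.573]
force: [0.9, -0.6, 0.6]
width: 0.0701
t: 9.77
eef_pos: [0.4314, 0.2107, 0.0429]
ee_rot: [-3.14, 0.002, -1.573]
force: [0.4, -0.2, 1.2]
width: 0.07
at [0.4314 0.2107 0.0429] [-3.140e+00  2.000e-03 -1.573e+00] t 9.77 w 0.07
slide [0.0003, -0.0023, 0.0059] turn [-0.0003, 0.0003, -0.0002] rows 0.1
```

```bash
python3 -m crank '[{"turn":[0,0,0],"slide":[0,-0.001,0.005],"fingers":0},{"turn":[0,0,0],"slide":[0,-0.001,0.005],"fingers":-1},{"turn":[0,0,0],"slide":[0,-0.001,0.005],"fingers":-1},{"turn":[0,0,0],"slide":[0,-0.001,0.005],"fingers":-1},{"turn":[0,0,0],"slide":[0,-0.001,0.005],"fingers":-1}]' 15; python3 -m crank '[{"turn":[0,0,0],"slide":[0,0,0],"fingers":-1},{"turn":[0,0,0],"slide":[0,0,0],"fingers":-1},{"turn":[0,0,0],"slide":[0,0,0],"fingers":-1},{"turn":[0,0,0],"slide":[0,0,0],"fingers":-1}]';python3 - <<'E'
from h import *
go(.6277,-.096,.13,-1.724)
E
```

```text
t: 10.18
eef_pos: [0.431, 0.2099, 0.0392]
ee_rot: [-3.142, 0.0, -1.573]
force: [-0.2, 0.3, -0.8]
width: 0.0421
t: 10.52
eef_pos: [0.4311, 0.2099, 0.0392]
ee_rot: [-3.142, 0.0, -1.573]
force: [0.8, -0.1, 0.4]
width: 0.0357
at [0.4311 0.2099 0.0392] [-3.142  0.    -1.573] t 10.52 w 0.0357
slide [0.611, -0.3944, -0.1815] turn [-0.0, 0.0, 0.0241] rows 9.0
```

```bash
python3 -m crank '[{"turn":[0,0,0],"slide":[0,0,-0.06],"fingers":-1},{"turn":[0,0,0],"slide":[0,0,-0.13],"fingers":-1},{"turn":[0,0,0],"slide":[0,0,-0.19],"fingers":-1},{"turn":[0,0,0.01],"slide":[0.06,-0.04,-0.19],"fingers":-1},{"turn":[0,0,0.02],"slide":[0.12,-0.08,-0.19],"fingers":-1}]' 15; python3 -c "
from h import *
go(.6277,-.096,.13,-1.724)"
```

```text
t: 10.93
eef_pos: [0.472, 0.1512, 0.1366]
ee_rot: [-3.138, 0.004, -1.697]
force: [0.5, 0.3, -1.9]
width: 0.0358
at [0.472  0.1512 0.1366] [-3.138  0.004 -1.697] t 10.93 w 0.0358
slide [0.4515, -0.3709, 0.0129] turn [-0.0006, 0.0006, 0.0043] rows 7.0
```

```bash
python3 -m crank '[{"turn":[0,0,0.004],"slide":[0.06,-0.05,0],"fingers":-1},{"turn":[0,0,0.004],"slide":[0.12,-0.1,0],"fingers":-1},{"turn":[0,0,0.004],"slide":[0.18,-0.15,0],"fingers":-1},{"turn":[0,0,0.004],"slide":[0.24,-0.2,0],"fingers":-1},{"turn":[0,0,0.004],"slide":[0.3,-0.25,0],"fingers":-1}]' 15; python3 -c "
from h import *
go(.6277,-.096,.13,-1.724)"
```

```text
t: 11.35
eef_pos: [0.5764, -0.0167, 0.134]
ee_rot: [3.141, 0.0, -1.723]
force: [1.0, 2.0, 0.4]
width: 0.0356
at [ 0.5764 -0.0167  0.134 ] [ 3.141  0.    -1.723] t 11.35 w 0.0356
slide [0.1411, -0.1256, 0.008] turn [0.0, 0.0, 0.0001] rows 2.3
```

```bash
python3 -m crank '[{"turn":[0,0,0],"slide":[0.05,-0.045,0],"fingers":-1},{"turn":[0,0,0],"slide":[0.1,-0.09,0],"fingers":-1},{"turn":[0,0,0],"slide":[0.138,-0.124,0],"fingers":-1},{"turn":[0,0,0],"slide":[0.138,-0.124,0],"fingers":-1},{"turn":[0,0,0],"slide":[0.138,-0.124,0],"fingers":-1}]' 15; python3 -m crank '[{"turn":[0,0,0],"slide":[0,0,0],"fingers":-1},{"turn":[0,0,0],"slide":[0,0,0],"fingers":-1},{"turn":[0,0,0],"slide":[0,0,0],"fingers":-1}]'; python3 -c "
from h import *
go(.6277,-.096,.0445,-1.724)"
```

```text
t: 11.77
eef_pos: [0.6265, -0.094, 0.1331]
ee_rot: [3.14, -0.0, -1.726]
force: [0.1, -0.8, -0.8]
width: 0.0356
t: 12.02
eef_pos: [0.6262, -0.0916, 0.1344]
ee_rot: [-3.142, 0.0, -1.722]
force: [-0.2, 0.4, -0.8]
width: 0.0358
at [ 0.6262 -0.0916  0.1344] [-3.142  0.    -1.722] t 12.02 w 0.0358
slide [0.0082, -0.0042, 0.1797] turn [-0.0, 0.0, 0.0003] rows 2.2
```

```bash
python3 -m crank '[{"turn":[0,0,0],"slide":[0.008,-0.004,0.06],"fingers":-1},{"turn":[0,0,0],"slide":[0.008,-0.004,0.11],"fingers":-1},{"turn":[0,0,0],"slide":[0.008,-0.004,0.15],"fingers":-1},{"turn":[0,0,0],"slide":[0.008,-0.004,0.165],"fingers":-1},{"turn":[0,0,0],"slide":[0.008,-0.004,0.165],"fingers":-1}]' 15; python3 -m crank '[{"turn":[0,0,0],"slide":[0,0,0],"fingers":-1},{"turn":[0,0,0],"slide":[0,0,0],"fingers":-1},{"turn":[0,0,0],"slide":[0,0,0],"fingers":-1}]'; python3 -c "
from h import *
go(.6277,-.096,.0435,-1.724)"
```

```text
t: 12.43
eef_pos: [0.6266, -0.0962, 0.05]
ee_rot: [3.138, -0.001, -1.723]
force: [0.4, 0.4, -0.6]
width: 0.0358
t: 12.68
eef_pos: [0.6291, -0.0965, 0.0534]
ee_rot: [-3.139, 0.001, -1.723]
force: [0.1, -0.1, 0.1]
width: 0.0356
at [ 0.6291 -0.0965  0.0534] [-3.139e+00  1.000e-03 -1.723e+00] t 12.68 w 0.0356
slide [-0.0006, 0.0029, 0.0198] turn [-0.0004, 0.0001, 0.0002] rows 0.2
```

```bash
python3 -m crank '[{"turn":[0,0,0],"slide":[0,0.002,0.007],"fingers":-1},{"turn":[0,0,0],"slide":[0,0.002,0.013],"fingers":-1},{"turn":[0,0,0],"slide":[0,0.002,0.018],"fingers":-1},{"turn":[0,0,0],"slide":[0,0.002,0.018],"fingers":-1},{"turn":[0,0,0],"slide":[0,0.002,0.018],"fingers":-1}]' 15; python3 -m crank '[{"turn":[0,0,0],"slide":[0,0,0.002],"fingers":-1},{"turn":[0,0,0],"slide":[0,0,0.002],"fingers":-1},{"turn":[0,0,0],"slide":[0,0,0.002],"fingers":-1}]'; python3 -c "
from h import *
go(.6277,-.096,.0435,-1.724)"
```

```text
t: 13.1
eef_pos: [0.627, -0.0967, 0.0429]
ee_rot: [-3.141, -0.0, -1.723]
force: [-0.6, 1.1, 3.5]
width: 0.0354
t: 13.35
eef_pos: [0.6271, -0.0967, 0.0429]
ee_rot: [-3.141, -0.0, -1.723]
force: [-5.3, 1.2, 11.2]
width: 0.0356
at [ 0.6271 -0.0967  0.0429] [-3.141 -0.    -1.723] t 13.35 w 0.0356
slide [-0.0015, -0.001, -0.0012] turn [-0.0001, -0.0, 0.0001] rows 0.0
```

On the floor. Release slightly raised, rise.

```bash
python3 -m crank '[{"turn":[0,0,0],"slide":[0,0,-0.003],"fingers":0},{"turn":[0,0,0],"slide":[0,0,-0.003],"fingers":0.4},{"turn":[0,0,0],"slide":[0,0,-0.003],"fingers":0.4},{"turn":[0,0,0],"slide":[0,0,-0.003],"fingers":0.4},{"turn":[0,0,0],"slide":[0,0,-0.003],"fingers":0.4}]' 15; python3 -m crank '[{"turn":[0,0,0],"slide":[0,0,-0.06],"fingers":0.4},{"turn":[0,0,0],"slide":[0,0,-0.14],"fingers":0.4},{"turn":[0,0,0],"slide":[0,0,-0.22],"fingers":1},{"turn":[0,0,0],"slide":[0,0.06,-0.28],"fingers":1},{"turn":[0,0,0],"slide":[-0.04,0.12,-0.28],"fingers":1}]'; python3 -c "
from h import *
go(.45,.08,.2,-1.724)"
```

```text
t: 13.77
eef_pos: [0.6268, -0.0967, 0.0428]
ee_rot: [3.141, -0.0, -1.724]
force: [0.5, 0.3, 0.6]
width: 0.0597
t: 14.18
eef_pos: [0.574, -0.0694, 0.1892]
ee_rot: [-3.132, 0.001, -1.725]
force: [0.3, 1.8, 0.6]
width: 0.076
at [ 0.574  -0.0694  0.1892] [-3.132e+00  1.000e-03 -1.725e+00] t 14.18 w 0.076
slide [-0.2572, 0.2907, -0.024] turn [-0.0015, 0.0001, -0.0001] rows 4.7
```

```bash
python3 -m crank '[{"turn":[0,0,0],"slide":[-0.06,0.07,-0.024],"fingers":1},{"turn":[0,0,0],"slide":[-0.12,0.14,-0.024],"fingers":1},{"turn":[0,0,0],"slide":[-0.19,0.21,-0.024],"fingers":1},{"turn":[0,0,0],"slide":[-0.257,0.29,-0.024],"fingers":1},{"turn":[0,0,0],"slide":[-0.257,0.29,-0.024],"fingers":1}]' 15; python3 -m crank '[{"turn":[0,0,0],"slide":[0,0,0],"fingers":1},{"turn":[0,0,0],"slide":[0,0,0],"fingers":1},{"turn":[0,0,0],"slide":[0,0,0],"fingers":1},{"turn":[0,0,0],"slide":[0,0,0],"fingers":1}]';python3 - <<'E'
from h import *
c=get_calibration("wrist");f=grab_frame("wrist")
np.savez("pics/w4.npz",f=f,K=c["K"],P=c["pose"])
cv2.imwrite("pics/w4.png",f[:,:,::-1])
go(.448,.004,.12,-1.724)
E
```

```text
t: 14.6
eef_pos: [0.4449, 0.0827, 0.1953]
ee_rot: [-3.141, 0.001, -1.723]
force: [0.8, 0.8, -0.4]
width: 0.0877
t: 14.93
eef_pos: [0.4475, 0.0808, 0.195]
ee_rot: [3.141, -0.0, -1.724]
force: [-0.1, 0.1, -0.2]
width: 0.0878
at [0.4475 0.0807 0.1949] [ 3.141 -0.    -1.725] t 14.98 w 0.0872
slide [0.1513, -0.0247, 0.1499] turn [0.0001, -0.0001, -0.0001] rows 2.6
```

View pics/w4.png

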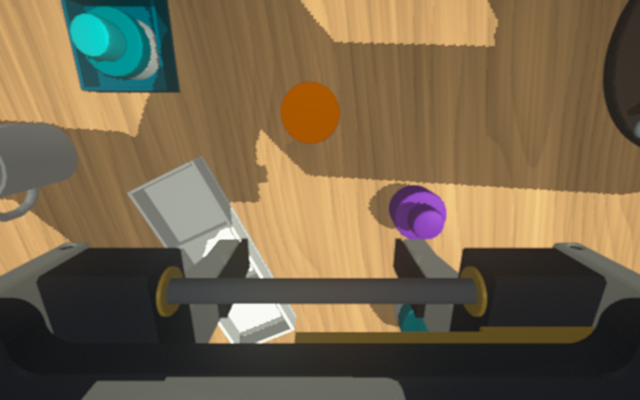

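```bash
python3 - <<'E'
from h import *
f,c=ld("w4")
m=cv2.inRange(cv2.cvtColor(f,cv2.COLOR_RGB2HSV),(5,180,60),(20,255,255));m[240:]=0
M=cv2.moments(m,True);u=(M["m10"]/M["m00"],M["m01"]/M["m00"]);print(u,M["m00"])
p=px2w("wrist",u,.062,c)[0];print(p)
# white caddy far short end corners
W=px2w("wrist",[(128,194),(201,158)],.03,c);print(W.round(4),np.linalg.norm(W[1]-W[0]))
a=W[0]-W[1];y=np.arctan2(a[1],a[0]);print(y,W.mean(0)[:2]+.128*np.array([-np.sin(.281),np.cos(.281)]))
go(p[0],p[1],.095,-1.724)
E
```

```text
(309.7673768774013, 112.15298637792526) 2863.0
[ 4.46118292e-01 -9.95047455e-06  6.20000000e-02]
[[0.67   0.0569 0.03  ]
 [0.5751 0.0295 0.03  ]] 0.09884818340232454
0.281493467952378 [0.58705557 0.16618356]
at [0.4475 0.0807 0.1949] [ 3.141 -0.    -1.725] t 14.98 w 0.0872
slide [0.1598, -0.0222, 0.1999] turn [0.0001, -0.0001, -0.0001] rows 3.1
```

```bash
python3 -m crank '[{"turn":[0,0,0],"slide":[0.08,-0.012,0.06],"fingers":1},{"turn":[0,0,0],"slide":[0.16,-0.022,0.1],"fingers":1},{"turn":[0,0,0],"slide":[0.16,-0.022,0.16],"fingers":1},{"turn":[0,0,0],"slide":[0.16,-0.022,0.2],"fingers":1},{"turn":[0,0,0],"slide":[0.16,-0.022,0.2],"fingers":1}]' 15; python3 -m crank '[{"turn":[0,0,0],"slide":[0,0,0],"fingers":1},{"turn":[0,0,0],"slide":[0,0,0],"fingers":1},{"turn":[0,0,0],"slide":[0,0,0],"fingers":1}]';python3 - <<'E'
from h import *
go(.446,0,.031,-1.724)
E
```

```text
t: 15.4
eef_pos: [0.4429, -0.0022, 0.0912]
ee_rot: [3.135, -0.004, -1.728]
force: [-1.0, -0.6, 0.5]
width: 0.0878
t: 15.65
eef_pos: [0.447, 0.0011, 0.0966]
ee_rot: [-3.139, 0.001, -1.723]
force: [0.3, -0.1, -0.7]
width: 0.0877
at [0.447  0.0011 0.0966] [-3.139e+00  1.000e-03 -1.723e+00] t 15.65 w 0.0877
slide [0.0026, 0.0019, 0.1312] turn [-0.0003, 0.0002, 0.0001] rows 1.6
```

```bash
python3 -m crank '[{"turn":[0,0,0],"slide":[0.002,0.002,0.05],"fingers":1},{"turn":[0,0,0],"slide":[0.002,0.002,0.09],"fingers":1},{"turn":[0,0,0],"slide":[0.002,0.002,0.115],"fingers":1},{"turn":[0,0,0],"slide":[0.002,0.002,0.127],"fingers":1},{"turn":[0,0,0],"slide":[0.002,0.002,0.127],"fingers":0.7}]' 20; python3 -m crank '[{"turn":[0,0,0],"slide":[0,0,0],"fingers":-1},{"turn":[0,0,0],"slide":[0,0,0],"fingers":-1},{"turn":[0,0,0],"slide":[0,0,0],"fingers":-1},{"turn":[0,0,0],"slide":[0,0,0],"fingers":-1},{"turn":[0,0,0],"slide":[0,0,0],"fingers":-1}]';python3 -m crank '[{"turn":[0,0,0],"slide":[0,0,0],"fingers":-1},{"turn":[0,0,0],"slide":[0,0,0],"fingers":-1}]';python3 - <<'E'
from h import *
go(.446,0,.031,-1.724)
go(.6022,-.262,.175,-1.724)
E
```

```text
t: 16.07
eef_pos: [0.4446, 0.0001, 0.0316]
ee_rot: [3.141, -0.0, -1.723]
force: [-0.7, -0.3, 0.1]
width: 0.0845
t: 16.48
eef_pos: [0.4452, 0.0, 0.0325]
ee_rot: [-3.14, 0.001, -1.723]
force: [-1.1, 0.3, 5.3]
width: 0.0576
t: 16.65
eef_pos: [0.4452, 0.0, 0.0324]
ee_rot: [-3.14, 0.001, -1.723]
force: [-1.8, 1.8, 7.1]
width: 0.058
at [0.4452 0.     0.0324] [-3.140e+00  1.000e-03 -1.723e+00] t 16.65 w 0.058
slide [-0.0002, -0.0016, 0.0029] turn [-0.0002, 0.0001, 0.0001] rows 0.0
at [0.4452 0.     0.0324] [-3.140e+00  1.000e-03 -1.723e+00] t 16.65 w 0.058
slide [0.4701, -0.3903, -0.2849] turn [-0.0002, 0.0001, 0.0001] rows 8.1
```

```bash
python3 -m crank '[{"turn":[0,0,0],"slide":[0,0,-0.07],"fingers":-1},{"turn":[0,0,0],"slide":[0,0,-0.15],"fingers":-1},{"turn":[0,0,0],"slide":[0,0,-0.22],"fingers":-1},{"turn":[0,0,0],"slide":[0,0,-0.28],"fingers":-1},{"turn":[0,0,0],"slide":[0.06,-0.05,-0.29],"fingers":-1}]' 20; python3 -m crank '[{"turn":[0,0,0],"slide":[0.06,-0.05,0],"fingers":-1},{"turn":[0,0,0],"slide":[0.12,-0.1,0],"fingers":-1},{"turn":[0,0,0],"slide":[0.18,-0.15,0],"fingers":-1},{"turn":[0,0,0],"slide":[0.24,-0.2,0],"fingers":-1},{"turn":[0,0,0],"slide":[0.3,-0.25,0],"fingers":-1}]' 20;python3 - <<'E'
from h import *
go(.6022,-.262,.175,-1.724)
E
```

```text
t: 17.07
eef_pos: [0.466, -0.0301, 0.1828]
ee_rot: [-3.133, 0.005, -1.718]
force: [1.2, 1.0, -1.8]
width: 0.0578
t: 17.48
eef_pos: [0.5657, -0.2027, 0.1764]
ee_rot: [3.141, 0.0, -1.724]
force: [1.0, 1.6, -1.3]
width: 0.0578
at [ 0.5657 -0.2027  0.1764] [ 3.141  0.    -1.724] t 17.48 w 0.0578
slide [0.106, -0.0903, 0.0026] turn [0.0001, 0.0, 0.0001] rows 1.7
```

```bash
python3 -m crank '[{"turn":[0,0,0],"slide":[0.05,-0.045,0],"fingers":-1},{"turn":[0,0,0],"slide":[0.105,-0.09,0],"fingers":-1},{"turn":[0,0,0],"slide":[0.105,-0.09,0],"fingers":-1},{"turn":[0,0,0],"slide":[0.105,-0.09,0],"fingers":-1},{"turn":[0,0,0],"slide":[0.105,-0.09,0],"fingers":-1}]' 20; python3 -m crank '[{"turn":[0,0,0],"slide":[0,0,0],"fingers":-1},{"turn":[0,0,0],"slide":[0,0,0],"fingers":-1}]' 20;python3 - <<'E'
from h import *
go(.6022,-.262,.0364,-1.724)
c=get_calibration("wrist");f=grab_frame("wrist")
np.savez("pics/w5.npz",f=f,K=c["K"],P=c["pose"])
cv2.imwrite("pics/w5.png",f[:,:,::-1])
E
```

```text
t: 17.9
eef_pos: [0.6011, -0.2598, 0.1757]
ee_rot: [3.14, 0.0, -1.725]
force: [-0.3, 1.2, -1.8]
width: 0.0573
t: 18.07
eef_pos: [0.6016, -0.2588, 0.177]
ee_rot: [-3.141, 0.0, -1.723]
force: [0.5, 0.6, -2.0]
width: 0.0576
at [ 0.6016 -0.2588  0.177 ] [-3.141  0.    -1.723] t 18.07 w 0.0576
slide [0.0061, -0.0021, 0.2813] turn [-0.0, 0.0, 0.0002] rows 3.4
```

View pics/w5.png

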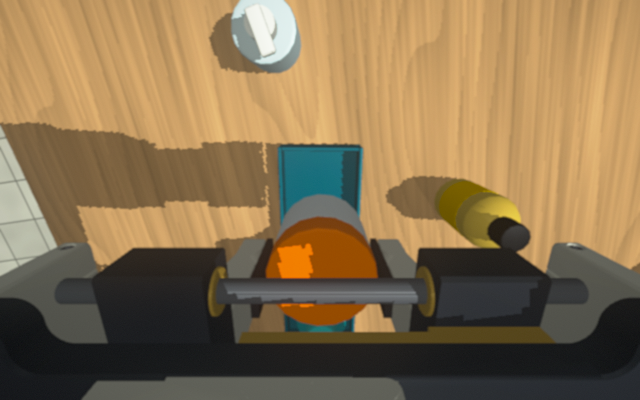

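```bash
python3 -m crank '[{"turn":[0,0,0],"slide":[0.006,-0.002,0.07],"fingers":-1},{"turn":[0,0,0],"slide":[0.006,-0.002,0.14],"fingers":-1},{"turn":[0,0,0],"slide":[0.006,-0.002,0.2],"fingers":-1},{"turn":[0,0,0],"slide":[0.006,-0.002,0.24],"fingers":-1},{"turn":[0,0,0],"slide":[0.006,-0.002,0.262],"fingers":-1}]' 20; python3 -m crank '[{"turn":[0,0,0],"slide":[0,0,0],"fingers":-1},{"turn":[0,0,0],"slide":[0,0,0],"fingers":-1},{"turn":[0,0,0],"slide":[0,0,0],"fingers":-1}]' 20;python3 - <<'E'
from h import *
go(.6022,-.262,.0364,-1.724)
E
```

```text
t: 18.53
eef_pos: [0.6007, -0.2617, 0.0431]
ee_rot: [3.138, 0.0, -1.723]
force: [-0.9, 0.5, -1.6]
width: 0.0577
t: 18.78
eef_pos: [0.6038, -0.2629, 0.0476]
ee_rot: [-3.139, -0.0, -1.723]
force: [0.8, -0.1, -1.2]
width: 0.0576
at [ 0.6038 -0.2629  0.0476] [-3.139 -0.    -1.723] t 18.78 w 0.0576
slide [-0.0013, 0.0034, 0.0224] turn [-0.0004, -0.0001, 0.0002] rows 0.3
```

```bash
python3 -m crank '[{"turn":[0,0,0],"slide":[0,0.003,0.007],"fingers":-1},{"turn":[0,0,0],"slide":[0,0.003,0.014],"fingers":-1},{"turn":[0,0,0],"slide":[0,0.003,0.018],"fingers":-1},{"turn":[0,0,0],"slide":[0,0.003,0.02],"fingers":-1},{"turn":[0,0,0],"slide":[0,0.003,0.02],"fingers":-1}]' 20; python3 -m crank '[{"turn":[0,0,0],"slide":[0,0,0.001],"fingers":-1},{"turn":[0,0,0],"slide":[0,0,0.002],"fingers":-1},{"turn":[0,0,0],"slide":[0,0,0.002],"fingers":-1}]' 20;python3 - <<'E'
from h import *
go(.6022,-.262,.0364,-1.724)
E
```

```text
t: 19.2
eef_pos: [0.601, -0.2627, 0.0365]
ee_rot: [-3.141, -0.0, -1.723]
force: [-2.0, 1.0, 4.1]
width: 0.0578
t: 19.45
eef_pos: [0.601, -0.2627, 0.0365]
ee_rot: [-3.141, -0.0, -1.723]
force: [-4.8, 2.9, 11.1]
width: 0.0574
at [ 0.601  -0.2627  0.0365] [-3.141 -0.    -1.723] t 19.45 w 0.0574
slide [-0.0017, -0.0022, 0.0002] turn [-0.0001, -0.0001, 0.0002] rows 0.0
```

```bash
python3 -m crank '[{"turn":[0,0,0],"slide":[0,0,-0.003],"fingers":0.4},{"turn":[0,0,0],"slide":[0,0,-0.003],"fingers":0.9},{"turn":[0,0,0],"slide":[0,0,-0.003],"fingers":0.9},{"turn":[0,0,0],"slide":[0,0,-0.003],"fingers":0.9},{"turn":[0,0,0],"slide":[0,0,-0.003],"fingers":0.9}]' 20; python3 -m crank '[{"turn":[0,0,0],"slide":[0,0,-0.06],"fingers":1},{"turn":[0,0,0],"slide":[0,0,-0.14],"fingers":1},{"turn":[0,0,0],"slide":[0,0,-0.2],"fingers":1},{"turn":[0,0,0],"slide":[0,0,-0.27],"fingers":1},{"turn":[0,0,0],"slide":[0,0,-0.27],"fingers":1}]' 20;python3 - <<'E'
from h import *
f,c=ld("w5");print(px2w("wrist",(515,233),.114,c))
go(.44,-.12,.2,-1.571)
E
```

```text
t: 19.87
eef_pos: [0.6009, -0.2626, 0.0359]
ee_rot: [3.141, -0.0, -1.724]
force: [-1.0, -0.6, -0.1]
width: 0.0809
t: 20.28
eef_pos: [0.6045, -0.264, 0.1792]
ee_rot: [-3.131, -0.002, -1.722]
force: [1.2, 0.5, 1.7]
width: 0.0874
[[ 0.44568177 -0.21976934  0.114     ]]
at [ 0.6045 -0.264   0.1792] [-3.131e+00 -2.000e-03 -1.722e+00] t 20.28 w 0.0874
slide [-0.2349, 0.3683, -0.0462] turn [-0.0017, -0.0005, -0.0241] rows 5.3
```

```bash
python3 -c "
from h import *
go(.446,-.217,.145,-1.29)"
```

```text
at [ 0.6045 -0.264   0.1792] [-3.131e+00 -2.000e-03 -1.722e+00] t 20.28 w 0.0874
slide [-0.0452, 0.3284, 0.0647] turn [-0.0017, -0.0007, -0.0688] rows 4.0
```

```bash
python3 -m crank '[{"turn":[0,0,-0.0688],"slide":[-0.012,0.08,0],"fingers":1},{"turn":[0,0,-0.0688],"slide":[-0.024,0.16,0],"fingers":1},{"turn":[0,0,-0.0688],"slide":[-0.035,0.24,0.02],"fingers":1},{"turn":[0,0,-0.0688],"slide":[-0.045,0.328,0.06],"fingers":1},{"turn":[0,0,-0.0688],"slide":[-0.045,0.328,0.06],"fingers":1}]' 20;python3 -m crank '[{"turn":[0,0,0],"slide":[0,0,0],"fingers":1},{"turn":[0,0,0],"slide":[0,0,0],"fingers":1},{"turn":[0,0,0],"slide":[0,0,0],"fingers":1}]' 20; python3 -c "
from h import *
go(.446,-.217,.052,-1.29)"
```

```text
t: 20.7
eef_pos: [0.4342, -0.2137, 0.1382]
ee_rot: [3.137, 0.004, -1.289]
force: [-1.2, 0.6, -1.0]
width: 0.0875
t: 20.95
eef_pos: [0.4436, -0.2157, 0.1417]
ee_rot: [-3.14, -0.001, -1.291]
force: [-0.2, 0.3, 0.1]
width: 0.0874
at [ 0.4436 -0.2157  0.1417] [-3.140e+00 -1.000e-03 -1.291e+00] t 20.95 w 0.0874
slide [0.0037, -0.0037, 0.1794] turn [-0.0002, -0.0001, -0.0002] rows 2.2
```

```bash
python3 -m crank '[{"turn":[0,0,0],"slide":[0.003,-0.004,0.06],"fingers":1},{"turn":[0,0,0],"slide":[0.003,-0.004,0.11],"fingers":1},{"turn":[0,0,0],"slide":[0.003,-0.004,0.15],"fingers":1},{"turn":[0,0,0],"slide":[0.003,-0.004,0.172],"fingers":1},{"turn":[0,0,0],"slide":[0.003,-0.004,0.172],"fingers":1}]' 20;python3 -m crank '[{"turn":[0,0,0],"slide":[0,0,0],"fingers":1},{"turn":[0,0,0],"slide":[0,0,0],"fingers":1},{"turn":[0,0,0],"slide":[0,0,0],"fingers":1}]' 20; python3 -c "
from h import *
go(.446,-.217,.052,-1.29)"
```

```text
t: 21.37
eef_pos: [0.4441, -0.2164, 0.0526]
ee_rot: [3.138, 0.002, -1.292]
force: [-0.2, 0.2, 0.4]
width: 0.0876
t: 21.62
eef_pos: [0.4458, -0.2165, 0.0561]
ee_rot: [-3.14, -0.001, -1.291]
force: [0.2, 0.4, 0.2]
width: 0.0879
at [ 0.4458 -0.2165  0.0561] [-3.140e+00 -1.000e-03 -1.291e+00] t 21.62 w 0.0879
slide [0.0011, -0.0001, 0.0083] turn [-0.0003, -0.0001, -0.0002] rows 0.1
```

```bash
python3 -m crank '[{"turn":[0,0,0],"slide":[0.001,0,0.008],"fingers":0.8},{"turn":[0,0,0],"slide":[0.001,0,0.008],"fingers":0.5},{"turn":[0,0,0],"slide":[0.001,0,0.008],"fingers":-1},{"turn":[0,0,0],"slide":[0.001,0,0.008],"fingers":-1},{"turn":[0,0,0],"slide":[0.001,0,0.008],"fingers":-1}]' 20;python3 -m crank '[{"turn":[0,0,0],"slide":[0,0,0],"fingers":-1},{"turn":[0,0,0],"slide":[0,0,0],"fingers":-1},{"turn":[0,0,0],"slide":[0,0,0],"fingers":-1},{"turn":[0,0,0],"slide":[0,0,0],"fingers":-1}]' 20; python3 -c "
from h import *
go(.592,.1635,.15,-1.29)"
```

```text
t: 22.03
eef_pos: [0.4448, -0.2168, 0.0514]
ee_rot: [-3.141, -0.0, -1.291]
force: [-1.3, 0.0, -0.1]
width: 0.0599
t: 22.37
eef_pos: [0.4448, -0.2168, 0.0513]
ee_rot: [-3.142, -0.0, -1.291]
force: [-0.2, 0.4, 2.1]
width: 0.0537
at [ 0.4448 -0.2168  0.0513] [-3.142 -0.    -1.291] t 22.37 w 0.0537
slide [-0.6498, -0.493, -0.1974] turn [-0.0, -0.0, -0.0002] rows 10.1
```

```bash
python3 -m crank '[{"turn":[0,0,0],"slide":[0,0,-0.05],"fingers":-1},{"turn":[0,0,0],"slide":[0,0,-0.12],"fingers":-1},{"turn":[0,0,0],"slide":[0,0,-0.18],"fingers":-1},{"turn":[0,0,0],"slide":[-0.05,-0.038,-0.2],"fingers":-1},{"turn":[0,0,0],"slide":[-0.1,-0.076,-0.2],"fingers":-1}]' 20;python3 -m crank '[{"turn":[0,0,0],"slide":[-0.06,-0.045,0],"fingers":-1},{"turn":[0,0,0],"slide":[-0.12,-0.09,0],"fingers":-1},{"turn":[0,0,0],"slide":[-0.18,-0.135,0],"fingers":-1},{"turn":[0,0,0],"slide":[-0.24,-0.18,0],"fingers":-1},{"turn":[0,0,0],"slide":[-0.3,-0.225,0],"fingers":-1}]' 20; python3 -c "
from h import *
go(.592,.1635,.15,-1.29)"
```

```text
t: 22.78
eef_pos: [0.469, -0.1585, 0.1543]
ee_rot: [-3.136, -0.002, -1.294]
force: [1.4, 0.7, -1.9]
width: 0.0535
t: 23.2
eef_pos: [0.5341, 0.0188, 0.1509]
ee_rot: [3.141, 0.0, -1.291]
force: [0.7, -1.0, -2.0]
width: 0.0534
at [0.5341 0.0188 0.1509] [ 3.141  0.    -1.291] t 23.2 w 0.0534
slide [-0.2461, -0.1911, 0.0018] turn [0.0001, 0.0, -0.0002] rows 3.7
```

```bash
python3 -m crank '[{"turn":[0,0,0],"slide":[-0.06,-0.05,0],"fingers":-1},{"turn":[0,0,0],"slide":[-0.12,-0.1,0],"fingers":-1},{"turn":[0,0,0],"slide":[-0.18,-0.145,0],"fingers":-1},{"turn":[0,0,0],"slide":[-0.245,-0.19,0],"fingers":-1},{"turn":[0,0,0],"slide":[-0.245,-0.19,0],"fingers":-1}]' 20;python3 -m crank '[{"turn":[0,0,0],"slide":[0,0,0],"fingers":-1},{"turn":[0,0,0],"slide":[0,0,0],"fingers":-1},{"turn":[0,0,0],"slide":[0,0,0],"fingers":-1}]' 20; python3 - <<'E'
from h import *
go(.592,.1635,.0553,-1.29)
c=get_calibration("wrist");f=grab_frame("wrist")
np.savez("pics/w6.npz",f=f,K=c["K"],P=c["pose"])
cv2.imwrite("pics/w6.png",f[:,:,::-1])
E
```

```text
t: 23.62
eef_pos: [0.5938, 0.1667, 0.1502]
ee_rot: [-3.14, 0.0, -1.288]
force: [1.0, -0.5, -1.0]
width: 0.0538
t: 23.87
eef_pos: [0.5911, 0.1601, 0.1507]
ee_rot: [3.14, -0.0, -1.292]
force: [-0.1, -0.5, -2.1]
width: 0.0534
at [0.5911 0.1601 0.1507] [ 3.14  -0.    -1.292] t 23.87 w 0.0534
slide [-0.0061, -0.0039, 0.1909] turn [0.0002, -0.0, -0.0003] rows 2.3
```

View pics/w6.png

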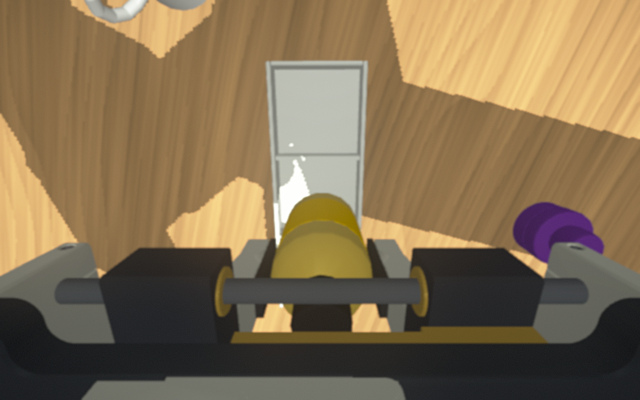

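```bash
python3 - <<'E'
from h import *
_,c=ld("w6")
W=px2w("wrist",[(267,62),(366.5,62),(272,155.5),(363,155.5)],.03,c);print(W.round(4),np.linalg.norm(W[1]-W[0]))
a=W[0]-W[1];p=np.arctan2(a[1],a[0]);L=np.array([-np.sin(p),np.cos(p)]);print(p,(W[:2].mean(0)[:2]+.128*L).round(4),(W[2:].mean(0)[:2]+.042*L).round(4))
E
```

```text
[[0.6705 0.0558 0.03  ]
 [0.5869 0.0318 0.03  ]
 [0.6478 0.1341 0.03  ]
 [0.564  0.1101 0.03  ]] 0.0869617634947463
0.27923751034184824 [0.5934 0.1668] [0.5943 0.1625]
```

```bash
python3 -m crank '[{"turn":[0,0,0],"slide":[-0.006,-0.005,0.06],"fingers":-1},{"turn":[0,0,0],"slide":[-0.006,-0.005,0.11],"fingers":-1},{"turn":[0,0,0],"slide":[-0.006,-0.005,0.15],"fingers":-1},{"turn":[0,0,0],"slide":[-0.006,-0.005,0.172],"fingers":-1},{"turn":[0,0,0],"slide":[-0.006,-0.005,0.172],"fingers":-1}]' 20;python3 -m crank '[{"turn":[0,0,0],"slide":[0,0,0],"fingers":-1},{"turn":[0,0,0],"slide":[0,0,0],"fingers":-1},{"turn":[0,0,0],"slide":[0,0,0],"fingers":-1}]' 20; python3 - <<'E'
from h import *
go(.593,.1635,.0553,-1.29)
E
```

```text
t: 24.33
eef_pos: [0.5917, 0.1628, 0.0629]
ee_rot: [3.137, -0.001, -1.293]
force: [0.3, 0.2, -1.8]
width: 0.0536
t: 24.58
eef_pos: [0.5943, 0.1648, 0.0669]
ee_rot: [-3.139, 0.001, -1.291]
force: [0.3, 0.0, -2.7]
width: 0.0534
at [0.5943 0.1648 0.0669] [-3.139e+00  1.000e-03 -1.291e+00] t 24.58 w 0.0534
slide [0.0019, 0.0033, 0.0231] turn [-0.0004, 0.0001, -0.0002] rows 0.3
```

```bash
python3 -m crank '[{"turn":[0,0,0],"slide":[0.001,0.002,0.008],"fingers":-1},{"turn":[0,0,0],"slide":[0.001,0.002,0.014],"fingers":-1},{"turn":[0,0,0],"slide":[0.001,0.002,0.018],"fingers":-1},{"turn":[0,0,0],"slide":[0.001,0.002,0.021],"fingers":-1},{"turn":[0,0,0],"slide":[0.001,0.002,0.021],"fingers":-1}]' 20;python3 -m crank '[{"turn":[0,0,0],"slide":[0,0,0.001],"fingers":-1},{"turn":[0,0,0],"slide":[0,0,0.002],"fingers":-1},{"turn":[0,0,0],"slide":[0,0,0.002],"fingers":-1}]' 20; python3 - <<'E'
from h import *
go(.593,.1635,.0553,-1.29)
E
```

```text
t: 25.0
eef_pos: [0.5924, 0.1637, 0.0554]
ee_rot: [3.142, -0.0, -1.291]
force: [-2.8, -0.6, 5.2]
width: 0.0536
t: 25.25
eef_pos: [0.5924, 0.1637, 0.0553]
ee_rot: [-3.141, -0.0, -1.291]
force: [-6.7, -0.9, 12.9]
width: 0.0536
at [0.5924 0.1637 0.0553] [-3.141 -0.    -1.291] t 25.25 w 0.0536
slide [0.0007, -0.0011, -0.0] turn [-0.0, -0.0001, -0.0001] rows 0.0
```

```bash
python3 -m crank '[{"turn":[0,0,0],"slide":[0,0,-0.003],"fingers":0.4},{"turn":[0,0,0],"slide":[0,0,-0.003],"fingers":0.8},{"turn":[0,0,0],"slide":[0,0,-0.003],"fingers":0.8},{"turn":[0,0,0],"slide":[0,0,-0.003],"fingers":0.8},{"turn":[0,0,0],"slide":[0,0,-0.003],"fingers":0.8}]' 20;python3 -m crank '[{"turn":[0,0,0],"slide":[0,0,-0.06],"fingers":0.8},{"turn":[0,0,0],"slide":[0,0,-0.12],"fingers":0.8},{"turn":[0,0,0],"slide":[0,0,-0.18],"fingers":1},{"turn":[0,0,0],"slide":[0,0,-0.25],"fingers":1},{"turn":[0,0,0],"slide":[0,0,-0.31],"fingers":1}]' 20; python3 - <<'E'
from h import *
go(.455,.44,.22,-1.436)
E
```

```text
t: 25.67
eef_pos: [0.5925, 0.1637, 0.0549]
ee_rot: [3.141, -0.0, -1.291]
force: [0.1, 0.3, -0.8]
width: 0.0776
t: 26.08
eef_pos: [0.5926, 0.1637, 0.2122]
ee_rot: [-3.141, -0.0, -1.291]
force: [0.2, 0.1, -0.1]
width: 0.0872
at [0.5926 0.1637 0.2122] [-3.141 -0.    -1.291] t 26.08 w 0.0872
slide [-0.6072, 0.1119, -0.0157] turn [-0.0001, -0.0, 0.0231] rows 7.4
```

```bash
python3 -m crank '[{"turn":[0,0,0.023],"slide":[-0.607,0.112,-0.016],"fingers":1},{"turn":[0,0,0.023],"slide":[-0.607,0.112,-0.016],"fingers":1},{"turn":[0,0,0.023],"slide":[-0.607,0.112,-0.016],"fingers":1},{"turn":[0,0,0.023],"slide":[-0.607,0.112,-0.016],"fingers":1},{"turn":[0,0,0.023],"slide":[-0.607,0.112,-0.016],"fingers":1}]' 20;python3 - <<'E'
from h import *
go(.455,.44,.22,-1.436)
E
```

```text
t: 26.5
eef_pos: [0.4998, 0.3492, 0.2157]
ee_rot: [-3.141, 0.0, -1.436]
force: [1.4, 0.2, 0.1]
width: 0.0876
at [0.4998 0.3492 0.2157] [-3.141  0.    -1.436] t 26.5 w 0.0876
slide [-0.1919, 0.0644, -0.0086] turn [-0.0, 0.0, -0.0] rows 2.4
```

```bash
python3 -m crank '[{"turn":[0,0,0],"slide":[-0.19,0.064,-0.008],"fingers":1},{"turn":[0,0,0],"slide":[-0.19,0.064,-0.008],"fingers":1},{"turn":[0,0,0],"slide":[-0.19,0.064,-0.008],"fingers":1},{"turn":[0,0,0],"slide":[-0.19,0.064,-0.008],"fingers":1},{"turn":[0,0,0],"slide":[-0.19,0.064,-0.008],"fingers":1}]' 20;python3 -m crank '[{"turn":[0,0,0],"slide":[0,0,0],"fingers":1},{"turn":[0,0,0],"slide":[0,0,0],"fingers":1},{"turn":[0,0,0],"slide":[0,0,0],"fingers":1},{"turn":[0,0,0],"slide":[0,0,0],"fingers":1}]' 20;python3 - <<'E'
from h import *
c=get_calibration("wrist");f=grab_frame("wrist")
np.savez("pics/w7.npz",f=f,K=c["K"],P=c["pose"])
cv2.imwrite("pics/w7.png",f[:,:,::-1])
a=cv2.resize(f[60:240,270:460,::-1],None,fx=3.3,fy=3.3,interpolation=cv2.INTER_CUBIC);cv2.imwrite("pics/w7a.png",a)
go(.4325,.383,.12,-1.436)
E
```

```text
t: 26.92
eef_pos: [0.4556, 0.4385, 0.2189]
ee_rot: [3.141, -0.001, -1.434]
force: [0.2, -0.3, 0.0]
width: 0.0873
t: 27.25
eef_pos: [0.457, 0.4367, 0.2196]
ee_rot: [-3.142, 0.0, -1.437]
force: [-0.3, 0.1, -0.1]
width: 0.0875
at [0.4569 0.4369 0.2197] [-3.141  0.    -1.437] t 27.3 w 0.0875
slide [0.1003, 0.0627, 0.1993] turn [-0.0, 0.0, -0.0002] rows 2.8
```

View pics/w7.png

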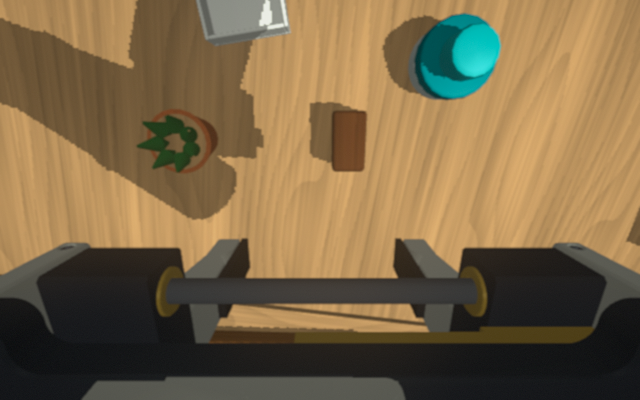

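View pics/w7a.png

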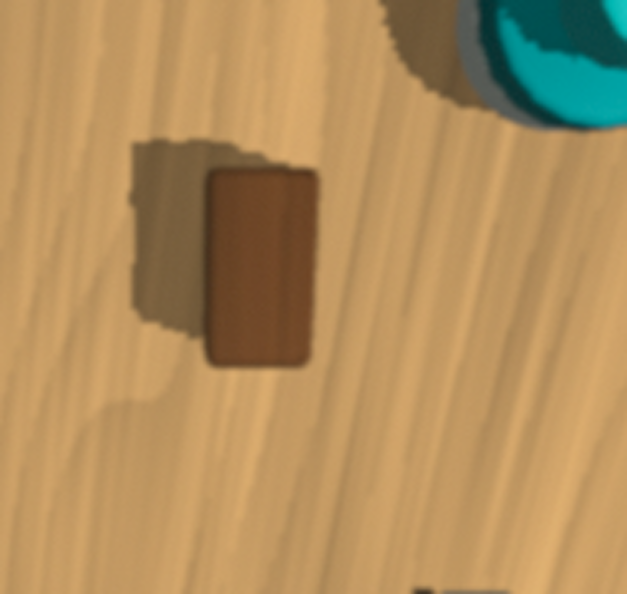

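```bash
python3 - <<'E'
from h import *
_,c=ld("w7")
N=px2w("wrist",cr([(208,169),(318,171),(310,366),(207,366),(261,268)],(270,60),3.3),.048,c);print(N.round(4),np.linalg.norm(np.diff(N,axis=0),axis=1))
a=N[2]+N[3]-N[0]-N[1];print(np.arctan2(a[1],a[0])-np.pi/2)
go(N[4][0],N[4][1],.09,-1.436)
E
```

```text
[[0.4557 0.3545 0.048 ]
 [0.4198 0.3503 0.048 ]
 [0.4109 0.4146 0.048 ]
 [0.4466 0.4194 0.048 ]
 [0.4333 0.3837 0.048 ]] [0.03617611 0.06496659 0.03597184 0.03809088]
0.13884994209252044
at [0.4569 0.4369 0.2197] [-3.141  0.    -1.437] t 27.3 w 0.0875
slide [0.0991, 0.0609, 0.2593] turn [-0.0, 0.0, -0.0002] rows 3.4
```

```bash
python3 -m crank '[{"turn":[0,0,0],"slide":[0.05,0.03,0.08],"fingers":0.8},{"turn":[0,0,0],"slide":[0.098,0.061,0.15],"fingers":0.6},{"turn":[0,0,0],"slide":[0.098,0.061,0.21],"fingers":0.6},{"turn":[0,0,0],"slide":[0.098,0.061,0.26],"fingers":0.6},{"turn":[0,0,0],"slide":[0.098,0.061,0.26],"fingers":0.6}]' 20;python3 -m crank '[{"turn":[0,0,0],"slide":[0,0,0],"fingers":0.6},{"turn":[0,0,0],"slide":[0,0,0],"fingers":0.6},{"turn":[0,0,0],"slide":[0,0,0],"fingers":0.6}]' 20;python3 - <<'E'
from h import *
go(.4333,.3845,.029,-1.434)
E
```

```text
t: 27.72
eef_pos: [0.4307, 0.3812, 0.0848]
ee_rot: [3.136, -0.006, -1.438]
force: [0.1, -0.4, -0.1]
width: 0.07
t: 27.97
eef_pos: [0.4338, 0.3865, 0.0917]
ee_rot: [-3.139, 0.003, -1.435]
force: [0.1, -0.5, -0.2]
width: 0.0703
at [0.4338 0.3865 0.0917] [-3.139e+00  3.000e-03 -1.435e+00] t 27.97 w 0.0703
slide [0.0041, 0.0019, 0.1253] turn [-0.0004, 0.0004, -0.0002] rows 1.5
```

```bash
python3 -m crank '[{"turn":[0,0,0],"slide":[0.003,0.002,0.05],"fingers":0.6},{"turn":[0,0,0],"slide":[0.003,0.002,0.09],"fingers":0.6},{"turn":[0,0,0],"slide":[0.003,0.002,0.11],"fingers":0.6},{"turn":[0,0,0],"slide":[0.003,0.002,0.12],"fingers":0.6},{"turn":[0,0,0],"slide":[0.003,0.002,0.12],"fingers":0.6}]' 20;python3 -m crank '[{"turn":[0,0,0],"slide":[0,0,0],"fingers":0.6},{"turn":[0,0,0],"slide":[0,0,0],"fingers":0.6},{"turn":[0,0,0],"slide":[0,0,0],"fingers":0.6}]' 20;python3 - <<'E'
from h import *
go(.4333,.3845,.029,-1.434)
E
```

```text
t: 28.38
eef_pos: [0.4321, 0.3836, 0.0295]
ee_rot: [3.141, -0.0, -1.435]
force: [-0.4, -0.6, -0.0]
width: 0.0696
t: 28.63
eef_pos: [0.4324, 0.384, 0.0306]
ee_rot: [-3.14, 0.001, -1.436]
force: [-0.9, -0.0, -0.7]
width: 0.0707
at [0.4324 0.384  0.0306] [-3.140e+00  1.000e-03 -1.436e+00] t 28.63 w 0.0707
slide [-0.0007, -0.0019, 0.0033] turn [-0.0002, 0.0002, -0.0003] rows 0.0
```

```bash
python3 -m crank '[{"turn":[0,0,0],"slide":[0,-0.001,0.003],"fingers":0.2},{"turn":[0,0,0],"slide":[0,-0.001,0.003],"fingers":-1},{"turn":[0,0,0],"slide":[0,-0.001,0.003],"fingers":-1},{"turn":[0,0,0],"slide":[0,-0.001,0.003],"fingers":-1},{"turn":[0,0,0],"slide":[0,-0.001,0.003],"fingers":-1}]' 20;python3 -m crank '[{"turn":[0,0,0],"slide":[0,0,0],"fingers":-1},{"turn":[0,0,0],"slide":[0,0,0],"fingers":-1},{"turn":[0,0,0],"slide":[0,0,0],"fingers":-1},{"turn":[0,0,0],"slide":[0,0,0],"fingers":-1}]' 20;python3 - <<'E'
from h import *
go(.5697,.2442,.13,-1.2905)
E
```

```text
t: 29.05
eef_pos: [0.4325, 0.3834, 0.0281]
ee_rot: [-3.142, -0.0, -1.436]
force: [0.2, -0.3, -0.2]
width: 0.042
t: 29.38
eef_pos: [0.4324, 0.3834, 0.028]
ee_rot: [-3.142, -0.0, -1.436]
force: [0.3, -0.7, 0.5]
width: 0.0379
at [0.4324 0.3834 0.028 ] [-3.142 -0.    -1.436] t 29.38 w 0.0379
slide [0.3129, -0.2345, -0.2039] turn [-0.0, -0.0, -0.0231] rows 5.3
```

```bash
python3 -m crank '[{"turn":[0,0,0],"slide":[0,0,-0.05],"fingers":-1},{"turn":[0,0,0],"slide":[0,0,-0.12],"fingers":-1},{"turn":[0,0,0],"slide":[0,0,-0.18],"fingers":-1},{"turn":[0,0,-0.01],"slide":[0.05,-0.04,-0.2],"fingers":-1},{"turn":[0,0,-0.023],"slide":[0.11,-0.08,-0.2],"fingers":-1}]' 20;python3 -m crank '[{"turn":[0,0,0],"slide":[0.06,-0.046,0],"fingers":-1},{"turn":[0,0,0],"slide":[0.12,-0.09,0],"fingers":-1},{"turn":[0,0,0],"slide":[0.17,-0.13,0],"fingers":-1},{"turn":[0,0,0],"slide":[0.17,-0.13,0],"fingers":-1},{"turn":[0,0,0],"slide":[0.17,-0.13,0],"fingers":-1}]' 20;python3 - <<'E'
from h import *
go(.5697,.2442,.13,-1.2905)
E
```

```text
t: 29.8
eef_pos: [0.4809, 0.3369, 0.132]
ee_rot: [-3.136, 0.004, -1.285]
force: [1.3, 0.3, -0.9]
width: 0.038
t: 30.22
eef_pos: [0.5663, 0.2689, 0.1273]
ee_rot: [3.141, -0.0, -1.294]
force: [-0.4, -0.6, -1.1]
width: 0.0379
at [0.5663 0.2689 0.1273] [ 3.141 -0.    -1.294] t 30.22 w 0.0379
slide [0.0495, 0.007, -0.0053] turn [0.0001, -0.0, -0.0006] rows 0.6
```

```bash
python3 -m crank '[{"turn":[0,0,0],"slide":[0.025,0.004,0],"fingers":-1},{"turn":[0,0,0],"slide":[0.05,0.007,0],"fingers":-1},{"turn":[0,0,0],"slide":[0.05,0.007,0],"fingers":-1},{"turn":[0,0,0],"slide":[0.05,0.007,0],"fingers":-1},{"turn":[0,0,0],"slide":[0.05,0.007,0],"fingers":-1}]' 20;python3 -m crank '[{"turn":[0,0,0],"slide":[0,0,0],"fingers":-1},{"turn":[0,0,0],"slide":[0,0,0],"fingers":-1}]' 20;python3 - <<'E'
from h import *
go(.5697,.2442,.032,-1.2905)
c=get_calibration("wrist");f=grab_frame("wrist")
np.savez("pics/w8.npz",f=f,K=c["K"],P=c["pose"])
cv2.imwrite("pics/w8.png",f[:,:,::-1])
f=grab_frame("scene");cv2.imwrite("pics/s8.png",cv2.resize(f[110:280,160:480,::-1],None,fx=2.4,fy=2.4,interpolation=cv2.INTER_CUBIC))
E
```

```text
t: 30.63
eef_pos: [0.5687, 0.2458, 0.1283]
ee_rot: [-3.141, 0.0, -1.291]
force: [0.2, 0.1, -0.5]
width: 0.0383
t: 30.8
eef_pos: [0.5687, 0.246, 0.1281]
ee_rot: [-3.141, 0.0, -1.291]
force: [0.4, -0.7, -1.1]
width: 0.038
at [0.5687 0.246  0.1281] [-3.141  0.    -1.291] t 30.8 w 0.038
slide [0.0041, -0.0008, 0.1923] turn [-0.0, 0.0, -0.0] rows 2.3
```

View pics/w8.png

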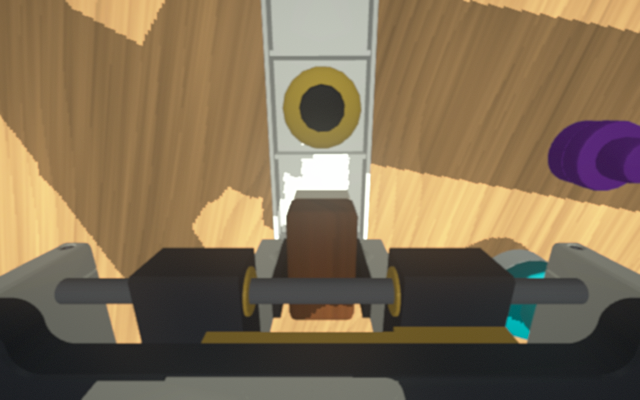

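View pics/s8.png

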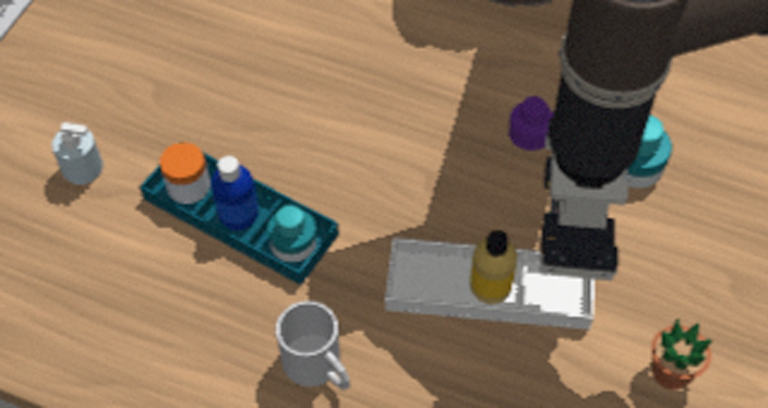

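```bash
python3 - <<'E'
from h import *
_,c=ld("w8")
D=px2w("wrist",[(275,153),(370.5,153)],.03,c);m=D.mean(0)[:2]
p=.2805;L=np.array([-np.sin(p),np.cos(p)]);print("slot from divider",m+.042*L)
z=.128-.028+.048
B=px2w("wrist",[(289,200),(355,200),(291,318),(353,318)],z,c);print(B.round(4), "brush centre",(B[:2].mean(0)[:2]+.034*L).round(4),(B[2:].mean(0)[:2]-.034*L).round(4))
E
```

```text
slot from divider [0.56902707 0.24185404]
[[0.5955 0.213  0.148 ]
 [0.564  0.204  0.148 ]
 [0.5772 0.281  0.148 ]
 [0.5432 0.2712 0.148 ]] brush centre [0.5703 0.2412] [0.5696 0.2434]
```

```bash
python3 -m crank '[{"turn":[0,0,0],"slide":[0,0,0.06],"fingers":-1},{"turn":[0,0,0],"slide":[0,0,0.11],"fingers":-1},{"turn":[0,0,0],"slide":[0,0,0.15],"fingers":-1},{"turn":[0,0,0],"slide":[0,0,0.17],"fingers":-1},{"turn":[0,0,0],"slide":[0,0,0.17],"fingers":-1}]' 20;python3 -m crank '[{"turn":[0,0,0],"slide":[0,0,0],"fingers":-1},{"turn":[0,0,0],"slide":[0,0,0],"fingers":-1},{"turn":[0,0,0],"slide":[0,0,0],"fingers":-1}]' 20;python3 - <<'E'
from h import *
go(.5692,.2455,.032,-1.2905)
E
```

```text
t: 31.32
eef_pos: [0.5676, 0.2447, 0.0405]
ee_rot: [3.138, -0.002, -1.291]
force: [0.3, -0.3, -0.8]
width: 0.038
t: 31.57
eef_pos: [0.5698, 0.2462, 0.0446]
ee_rot: [-3.139, 0.001, -1.291]
force: [-0.0, 0.1, 0.1]
width: 0.0378
at [0.5698 0.2462 0.0446] [-3.139e+00  1.000e-03 -1.291e+00] t 31.57 w 0.0378
slide [0.0011, 0.0016, 0.0251] turn [-0.0004, 0.0001, -0.0001] rows 0.3
```

```bash
python3 -m crank '[{"turn":[0,0,0],"slide":[0,0.001,0.008],"fingers":-1},{"turn":[0,0,0],"slide":[0,0.001,0.014],"fingers":-1},{"turn":[0,0,0],"slide":[0,0.001,0.019],"fingers":-1},{"turn":[0,0,0],"slide":[0,0.001,0.022],"fingers":-1},{"turn":[0,0,0],"slide":[0,0.001,0.022],"fingers":-1}]' 20;python3 -m crank '[{"turn":[0,0,0],"slide":[0,0,0.001],"fingers":-1},{"turn":[0,0,0],"slide":[0,0,0.001],"fingers":-1},{"turn":[0,0,0],"slide":[0,0,0.001],"fingers":-1}]' 20;python3 - <<'E'
from h import *
go(.5692,.2455,.032,-1.2905)
E
```

```text
t: 31.98
eef_pos: [0.5684, 0.2454, 0.032]
ee_rot: [3.142, -0.0, -1.291]
force: [-0.8, -0.4, -0.9]
width: 0.0376
t: 32.23
eef_pos: [0.5685, 0.2454, 0.032]
ee_rot: [-3.141, -0.0, -1.291]
force: [-3.1, -0.8, 5.7]
width: 0.0379
at [0.5685 0.2454 0.032 ] [-3.141 -0.    -1.291] t 32.23 w 0.0379
slide [0.0002, -0.0015, 0.0] turn [-0.0, -0.0, -0.0001] rows 0.0
```

```bash
python3 -m crank '[{"turn":[0,0,0],"slide":[0,0,-0.002],"fingers":0},{"turn":[0,0,0],"slide":[0,0,-0.002],"fingers":0.2},{"turn":[0,0,0],"slide":[0,0,-0.002],"fingers":0.2},{"turn":[0,0,0],"slide":[0,0,-0.002],"fingers":0.2},{"turn":[0,0,0],"slide":[0,0,-0.002],"fingers":0.2}]' 20;python3 -m crank '[{"turn":[0,0,0],"slide":[0,0,-0.06],"fingers":0.2},{"turn":[0,0,0],"slide":[0,0,-0.12],"fingers":0.2},{"turn":[0,0,0],"slide":[0,0,-0.2],"fingers":0.4},{"turn":[0,0,0],"slide":[0,0,-0.28],"fingers":0.4},{"turn":[0,0,0],"slide":[0,0,-0.36],"fingers":0.4}]' 20;python3 - <<'E'
from h import *
go(.45,.42,.25,-1.2905)
E
```

```text
t: 32.65
eef_pos: [0.5685, 0.2454, 0.0323]
ee_rot: [3.141, -0.0, -1.291]
force: [-0.9, -0.5, 0.4]
width: 0.0525
t: 33.07
eef_pos: [0.5681, 0.2451, 0.2142]
ee_rot: [3.141, -0.0, -1.291]
force: [1.9, 0.7, -1.1]
width: 0.0608
at [0.5681 0.2451 0.2142] [ 3.141 -0.    -1.291] t 33.07 w 0.0608
slide [-0.4014, 0.1305, -0.0715] turn [0.0001, -0.0, -0.0001] rows 5.1
```

```bash
python3 -m crank '[{"turn":[0,0,0],"slide":[-0.4,0.13,-0.07],"fingers":0.4},{"turn":[0,0,0],"slide":[-0.4,0.13,-0.07],"fingers":0.4},{"turn":[0,0,0],"slide":[-0.4,0.13,-0.07],"fingers":0.4},{"turn":[0,0,0],"slide":[-0.4,0.13,-0.07],"fingers":0.4},{"turn":[0,0,0],"slide":[-0.4,0.13,-0.07],"fingers":0.4}]' 20;python3 -m crank '[{"turn":[0,0,0],"slide":[0,0,0],"fingers":0.4},{"turn":[0,0,0],"slide":[0,0,0],"fingers":0.4},{"turn":[0,0,0],"slide":[0,0,0],"fingers":0.4},{"turn":[0,0,0],"slide":[0,0,0],"fingers":0.4}]' 20;python3 - <<'E'
from h import *
f=grab_frame("wrist");cv2.imwrite("pics/w9.png",f[:,:,::-1])
f=grab_frame("scene");cv2.imwrite("pics/s9.png",cv2.resize(f[110:290,160:480,::-1],None,fx=2.4,fy=2.4,interpolation=cv2.INTER_CUBIC))
f=grab_frame("top");cv2.imwrite("pics/t9.png",cv2.resize(f[100:310,150:490,::-1],None,fx=2.35,fy=2.35,interpolation=cv2.INTER_CUBIC))
print(get_state()["eef_pos"],get_state()["force"])
E
```

```text
t: 33.48
eef_pos: [0.4522, 0.4169, 0.2473]
ee_rot: [-3.141, 0.0, -1.292]
force: [0.3, 0.7, -0.2]
width: 0.061
t: 33.82
eef_pos: [0.4537, 0.415, 0.2463]
ee_rot: [3.141, -0.0, -1.292]
force: [0.1, 0.2, -0.3]
width: 0.0615
[0.4541178  0.41472502 0.24649209] [-0.1673676  -0.64249451  0.68145334]
```

View pics/w9.png

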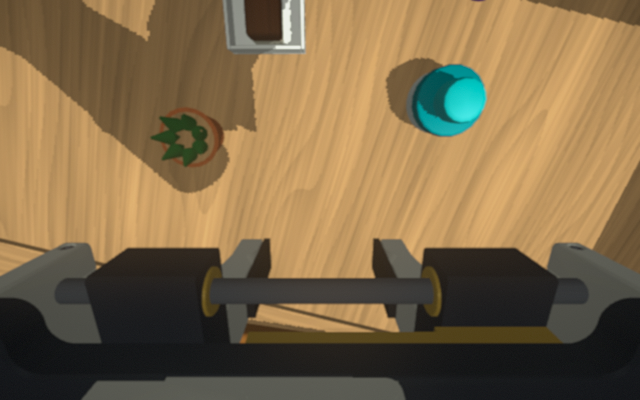

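View pics/s9.png

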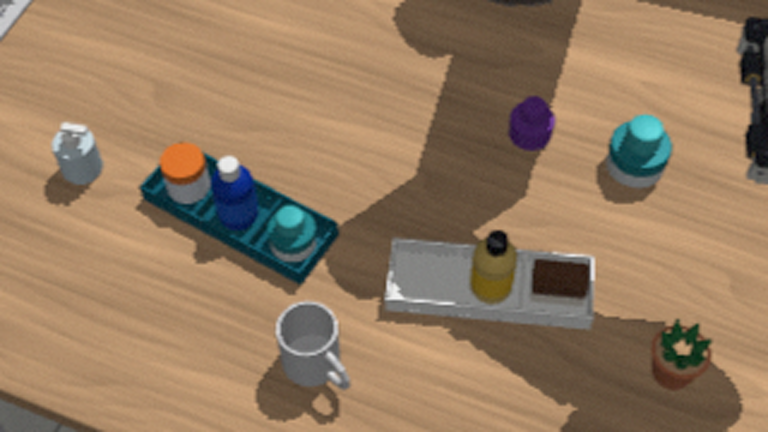

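View pics/t9.png

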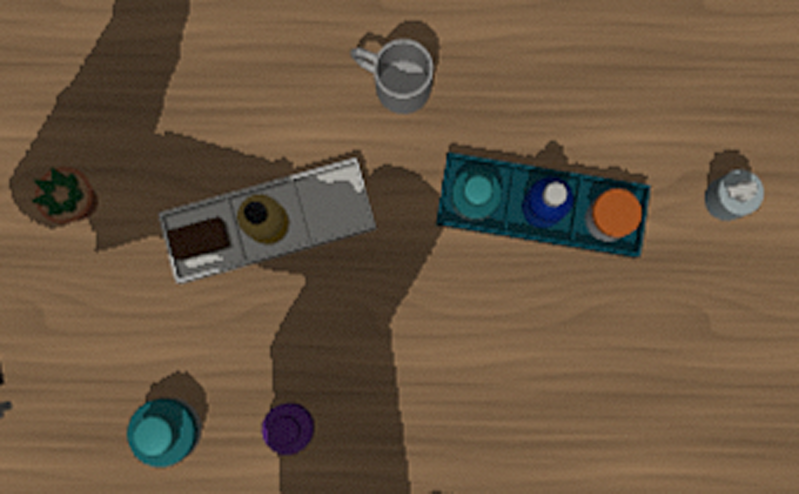

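```bash
python3 -c "
from station import *
print(job_done())"
```

```text
the job is handed in; nothing more can be done
None
```

Both cleaning kits are made up, and I handed the job in at about 34 s of the 138 s allowed.

- **Teal caddy:** the blue bottle is in the middle, the palm brush (the smaller turquoise one) in the +y end, and the tablet jar in the −y end.
- **White caddy:** the yellow bottle is in the middle, and the nail brush, bristles down, in the +y end.

**Last checks:** the final scene, top and wrist views showed all five things upright in their compartments. The sanitizer, mug and plant looked unmoved, as did the two spare brushes, and the gripper was clear of everything. Each thing touched its compartment floor at about the expected height before I let go, with a contact force no higher than 13 N.

**Disagreements:**
- **Cameras:** the top and wrist cameras differed by 3–8 mm in y on some things. I used a blend of the two, or the closer wrist view.
- **Arm:** its readings lagged by a few millimetres while it was moving, so I let it settle before each grasp and placing.
- **Blue bottle:** my first grip sat about 6 mm too high. I opened and gripped it again lower before lifting, and closing the jaws may have nudged it a few millimetres on the counter.

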